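# Mirror the supplies row for a left-handed colleague

## Robot

A 6-joint arm with a two-finger parallel gripper is mounted at the origin on a cart in front of the work surface, level with it; the furniture and walls round the work are solid. World frame = base frame: x ahead of the robot, y to its left, z up, the work surface at z = 0. Lengths are in mm, angles in rad, forces in N, time in s.
With the tool pointing down it reaches from about 325 to 850 mm from the base axis. Payload 4.4 kg.
Tool frame: the origin (TCP) lies at the very end of the fingers, on their centre line; the grasp point (between the pads) lies 19 mm behind it (tcp_to_grasp is the z of the grasp point in the tool frame, in mm); z points along the fingers, y is the direction in which the jaws open and shut (so a half turn about z gives the same grasp; the last joint's range is limited). The gripper opens to 94 mm and grips with 3 to 60 N. Pads are 16 mm wide; open, the fingers measure 119 mm over their backs; the gripper's body (75 mm by 177 mm) begins 78 mm behind the grasp point.
Start: joints at [-1.46, 0.207, 1.542, -0, 1.393, -0.15], TCP at [148.809, -555.412, 177.447] pointing down, gripper open.
Joint ranges: [-2.73, 2.73], [-0.86, 2.22], [0.23, 2.46], [-1.11, 4.25], [0.08, 2.63], [-2.82, 2.82]. Speed limits (rad/s): [2.79, 2.79, 3.14, 3.14, 3.14, 3.14].

## Interface

Orientations are given as a 3x3 rotation matrix whose columns are the frame's x, y, z axes.
In Python, from station import get_state, capture, hand_in, look_for, regions_of, tip_of, tcp_to_grasp gives the robot as it stands. The module is installed in compiled form; this text tells all that it offers.
- The arm moves only by the tool jog_arm, never from a script. Its argument "commands" is a list of rows, each a list of 7 numbers: the shift along the tool's x, y, z in cm, then the turn, a rotation vector about the tool's x, y, z in degrees, then the opening, from 0 (shut) to 1 (fully open). In form: [[tx, ty, tz, ax, ay, az, grip], ...]. A call has 1 to 20 rows; each row shifts and turns the pose as measured when the row begins, along the tool's axes as they then stand; what a row does not reach is not made up. A row lasts 1/12 s, in which the tool goes at most 41.7 mm and 7.16 degrees, less where a joint would pass 70% of its speed; a pose out of reach is approached as far as the arm can. A call with a gripper value outside its range is refused whole. The fingers move at their own pace and stop on an object; "squeeze" is the grip in N (left out, the last holds). Time passes only in rows, so rows that do not move let the fingers close. It gives the time, the measured TCP pose, the force and the opening at its end, in the units of the state.
- get_state(): the state, without advancing time (a new reading comes with each control period).
- capture(name): name is "scene" or "top" or "wrist"; returns a dict with "frame" (480x640x3 uint8, blue, green, red), "fx", "fy", "cx", "cy" (pixels), "R" (3x3) and "t" (3): a world point X has camera coordinates R X + t. Camera axes: x right, y down, z forward; pixel columns grow to the right and rows downward; lengths in mm; the calibration is good to about 2 mm. A picture is of the moment at which its call begins. There is no depth.
- hand_in(): hands the job in, once; it reports no verdict.
Trained networks look in a picture, given as the dict that the camera call returned (one of the last four; its "shot" number tells which), for a name from the list of things; names that differ only in an ending like _2 or _b are one class to them, and where a whole thing is asked for, a point or a joint stands for the part that bears it (a point fixed in the world has none). Each returns a list of dicts, best first, with "score" (0 to 1); they miss things now and then, are a little off and sometimes report something else, mostly with a low value. They report only what shows in the picture. A call takes as long as a camera call. They do not tell look-alikes from the thing itself.
- look_for(picture, target): "bbox" ([left, top, right, bottom] in pixels, round what is visible of it).
- regions_of(picture, target): "mask" (480x640 bool, what is visible of it) and "bbox" ([left, top, right, bottom] in pixels, round what is visible of it).
- tip_of(picture, target): "at" ([column, row] in pixels: a listed point, or the origin of a listed thing).
The state is a dict: "t": time; "joint_pos": joint angles; "dq": joint speeds; "tau": joint torques, N m; "position": TCP position; "tool_rot": TCP orientation; "contact_force": force on the tool from outside, world axes, zero at the start; "torque": the same for the moment, N m; "width": finger opening in mm.
Only numpy, scipy, OpenCV 4.12 (cv2) and the standard library are available. Lean on these libraries where they do the work, as an engineer would, in place of code of your own. Each camera call takes 0.05 s, during which the arm holds its last target.

## Task

A left-handed colleague takes over this bench: move the glue bottle, the pin jar, the purple tub and the clock movement from the pale old rack to the dark new rack, one thing to a place, in reverse order, so that what stood leftmost on the old rack (as the robot sees it) stands rightmost on the new one, and so on along the row. Stand each one upright in the middle of its place, and do not tip any of them over on the way.

Things in the scene. Friction and masses are not known exactly. Their poses are not given: they have to be found in the camera images.
- old_rack: Pale wooden rack, a coloured pad and a thing in each place. 380 (own y) x 110 mm (own x), fixed; 4 places 86 mm wide at own y = +138, +46, -46, -138 mm, x = 0; between them 6 mm fins to 28 mm above the bench, end cheeks to 30 mm; long sides open. Board top 14 mm above the origin (centre of underside, on the bench). Own x about away from the robot, y about to its left (within 17 deg).
- new_rack: Dark brown wooden rack, empty, a pale ring in each place. 380 (own y) x 110 mm (own x), fixed; 4 places 86 mm wide at own y = +138, +46, -46, -138 mm, x = 0; between them 6 mm fins to 28 mm above the bench, end cheeks to 30 mm; long sides open. Board top 14 mm above the origin (centre of underside, on the bench). Own x about away from the robot, y about to its left (within 17 deg).
- dropper: Small clear-white glue bottle with a thin green dropper nozzle, 37 mm across, 120 mm tall in all, about 0.07 kg; its straight solid body, the part to grip, is 36 mm across and reaches from the base to 76 mm up. Any yaw. Origin: centre of the underside, z up.
- jar: Round glass jar of pins with a pale wooden lid, 50 mm across, 62 mm tall, about 0.11 kg; grip it by the glass, 10 to 45 mm above its base. Any yaw. Origin: centre of the underside, z up.
- tub: Round purple screw tub with a wider lid, 67 mm across the lid and 50 mm tall, about 0.09 kg; the grippable body is 62 mm across and reaches from the base to 34 mm up: grip it low, the lid itself gives no hold. Any yaw. Origin: centre of the underside, z up.
- movement: Black square quartz clock movement, 56 by 56 mm, body 16 mm high with a brass shaft upright in the middle to 33 mm, about 0.045 kg; grip it across two opposite flat sides of the body. Its sides are nearly parallel to the rack at the start (within 7 degrees). Origin: centre of the underside, own x and y square to its sides, z up.
- green_pad: Green flat pad, 104 mm (own x) by 80 mm (own y), 3 mm thick, fixed on the old rack's board in the place where the dropper bottle stands at the start; it only shows who stood where and stays there. Origin: centre of its underside, on the board; axes parallel to the old rack's.
- yellow_pad: Yellow flat pad, 104 mm (own x) by 80 mm (own y), 3 mm thick, fixed on the old rack's board in the place where the pin jar stands at the start; it only shows who stood where and stays there. Origin: centre of its underside, on the board; axes parallel to the old rack's.
- blue_pad: Blue flat pad, 104 mm (own x) by 80 mm (own y), 3 mm thick, fixed on the old rack's board in the place where the purple tub stands at the start; it only shows who stood where and stays there. Origin: centre of its underside, on the board; axes parallel to the old rack's.
- red_pad: Red flat pad, 104 mm (own x) by 80 mm (own y), 3 mm thick, fixed on the old rack's board in the place where the clock movement stands at the start; it only shows who stood where and stays there. Origin: centre of its underside, on the board; axes parallel to the old rack's.
Mind the look-alikes: they are no part of the job. Leave any red look-alike of the jar alone.

How it is judged:
By the outcome, as a careful person would: the job done as asked, in the order asked, and still so for the second after the job is handed in, with the robot touching nothing.
It also fails if it takes over 115 s, if anything falls off the work surface, if the arm or the gripper's body presses on something with over 40 N, if the wrist force passes 120 N, or if a joint passes its speed limit or range.

## Working session

There is one attempt and no reset: what is moved stays moved. The work goes in short steps, Python scripts to look and compute and a tool call to move; the robot and the scene stay as the last step left them, time stands still between calls to the robot, and variables do not carry over. Pictures are saved under pics/ and viewed, and the job is handed in when it is done.

Besides the shell and the picture viewer there is one more tool, called in YAML: its name, and indented under it one key for each argument. jog_arm: Moves the arm, as the interface text tells. Its arguments: {"type":"object","properties":{"commands":{"type":"array","items":{"type":"array","items":{"type":"number"}}},"squeeze":{"type":"number"}},"required":["commands"]}

```bash
mkdir -p pics; python3 - <<'E'
from station import *
import cv2
s=get_state();print(s['t'],s['position'],s['tool_rot'],s['width'])
for n in("scene","top"):
    c=capture(n);cv2.imwrite(f'pics/{n}0.png',c['frame']);print(n,c['R'],c['t'],c['fx'],c['cx'],c['cy'])
E
```

```text
0.0 [ 148.70246777 -554.55795461  176.30791569] [[ 9.65939374e-01  2.58768377e-01 -2.28563848e-04]
 [ 2.58768237e-01 -9.65936894e-01  2.21711645e-03]
 [ 3.52941374e-04 -2.20074514e-03 -9.99997516e-01]] 93.71516999350617
scene [[-0.85425367 -0.51934659  0.02301707]
 [-0.34710671  0.53686316 -0.76895701]
 [ 0.38699818 -0.66487373 -0.63888601]] [ 476.6374452   222.79476373 1361.83437905] 580.966324858904 315.27954413251626 245.1959134998755
top [[-1.90205209e-02 -9.99815582e-01 -2.64986117e-03]
 [-9.92364071e-01  1.92016803e-02 -1.21839424e-01]
 [ 1.21867837e-01  3.12177703e-04 -9.92546288e-01]] [   5.40043131  578.85035541 1143.05034026] 459.1383505512937 323.0630353559984 241.85341233591032
```

View pics/scene0.png

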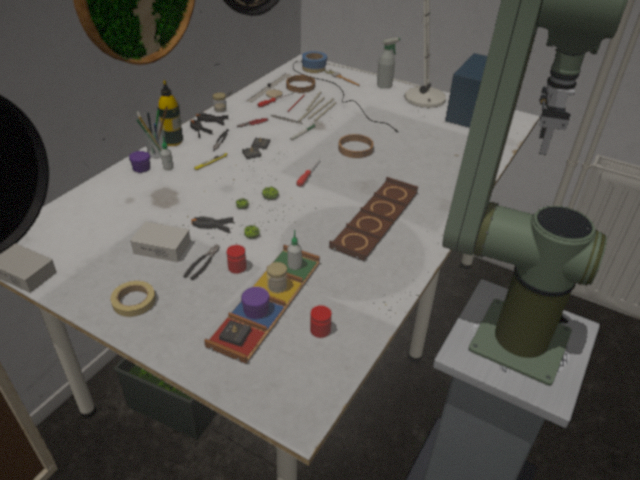

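View pics/top0.png

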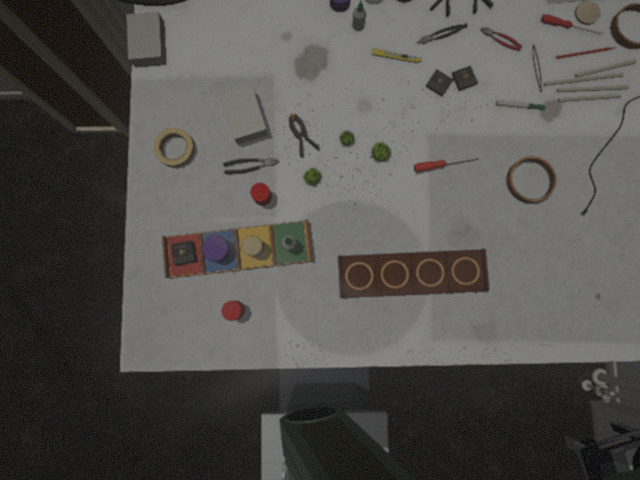

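The scene view shows the pale rack with red, blue, yellow and green pads and its four things at about (235,330)–(300,260). The dark rack is at (375,215).

In the top view the old row, left to right, is:
- movement (183,252)
- tub (217,248)
- jar (252,245)
- dropper (290,242)

The new rack's rings are at (359,275), (394,273), (430,272) and (465,271). So the new order, left to right, must be dropper, jar, tub, movement. The red jars at (261,193) and (233,310) are look-alikes and stay put.

```bash
cat > h.py <<'E'
from station import *
import cv2, numpy as np
from scipy.optimize import minimize, least_squares
def proj(c,X):
    X=np.atleast_2d(X); p=X@np.array(c['R']).T+np.array(c['t'])
    return np.c_[c['fx']*p[:,0]/p[:,2]+c['cx'],c['fy']*p[:,1]/p[:,2]+c['cy']]
def back(c,uv,z):
    R=np.array(c['R']);t=np.array(c['t'])
    d=R.T@np.array([(uv[0]-c['cx'])/c['fx'],(uv[1]-c['cy'])/c['fy'],1]);o=-R.T@t
    return o+d*(z-o[2])/d[2]
def rackpts(p):
    x,y,a=p; L=[]
    R=np.array([[np.cos(a),-np.sin(a)],[np.sin(a),np.cos(a)]])
    for sx in(-55,55):
        for sy in(-190,190):
            for z in(0,30):
                L.append([*(R@[sx,sy]+[x,y]),z])
    return np.array(L)
def slot(p,k):
    x,y,a=p; return np.array([x-np.sin(a)*k,y+np.cos(a)*k])
E
python3 - <<'E'
from h import *
cs=[capture("top"),capture("scene")]
for n in("old_rack","new_rack"):
    ms=[]
    for c in cs:
        r=regions_of(c,n)
        print(n,[(x['score'],x['bbox']) for x in r][:3]); ms.append(r)
    m=ms[0][0]['mask'].astype(np.uint8)
    print(cv2.minAreaRect(cv2.findNonZero(m)))
for n in("green_pad","yellow_pad","blue_pad","red_pad","dropper","jar","tub","movement","old_rack","new_rack"):
    rs=[tip_of(c,n) for c in cs]
    for c,r in zip(cs,rs):
        z=0 if 'rack' in n else (14 if 'pad' in n else 17)
        print(n,[(round(x['score'],2),np.round(x['at'],1),np.round(back(c,x['at'],z),1)) for x in r[:3]])
E
```

```text
old_rack [(0.91, [159.6, 219.9, 311.2, 279.6]), (0.49, [276.2, 219.6, 305.7, 266.1])]
old_rack [(0.9, [203.7, 248.7, 322.4, 362.7])]
((236.8231201171875, 248.5773468017578), (41.75675964355469, 148.88796997070312), 83.48019409179688)
new_rack [(0.66, [339.8, 247.7, 488.0, 299.5]), (0.53, [170.4, 240.1, 196.5, 265.1])]
new_rack [(0.6, [329.7, 177.1, 417.6, 261.4]), (0.57, [202.3, 248.3, 320.5, 363.0])]
((413.4981689453125, 272.9634704589844), (43.09510040283203, 149.6513214111328), 87.20729064941406)
green_pad [(0.75, array([293.8, 242.6]), array([581. ,  70.8,  14. ])), (0.58, array([218.5, 248.1]), array([570.3, 267.6,  14. ])), (0.39, array([183.6, 251.7]), array([562.6, 358.6,  14. ]))]
green_pad [(0.84, array([293.3, 262.2]), array([585.4,  67.2,  14. ]))]
yellow_pad [(0.93, array([256. , 248.6]), array([567.1, 169.6,  14. ]))]
yellow_pad [(0.42, array([373.6, 216.6]), array([ 497.9, -228.7,   14. ]))]
blue_pad [(0.78, array([218.7, 253.8]), array([555.4, 266.9,  14. ]))]
blue_pad [(0.7, array([257.3, 308.9]), array([565.8, 257. ,  14. ]))]
red_pad [(0.77, array([185.1, 255.4]), 
[... 539 characters left out ...]
41.1,  17. ])), (0.58, array([277.9, 286.7]), array([565.5, 168.9,  17. ]))]
tub [(0.86, array([218.2, 246.5]), array([574.2, 267.7,  17. ])), (0.5, array([252.9, 244.3]), array([578.2, 177.3,  17. ]))]
tub [(0.88, array([255.7, 307.8]), array([569.3, 258.4,  17. ]))]
movement [(0.64, array([186.1, 254.7]), array([554.3, 351. ,  17. ]))]
movement [(0.73, array([235.8, 335.4]), array([556.4, 354. ,  17. ]))]
old_rack [(0.79, array([236.6, 248.4]), array([570.2, 222.9,   0. ]))]
old_rack [(0.81, array([269.3, 306.7]), array([553.7, 224.4,   0. ]))]
new_rack [(0.79, array([412.8, 274.4]), array([ 492.7, -239.1,    0. ]))]
new_rack [(0.83, array([371.7, 219.8]), array([ 502.9, -229. ,    0. ]))]
```

```bash
cat >> h.py <<'E'
def sil(c,p,S=4):
    q=proj(c,rackpts(p)); h=cv2.convexHull(np.round(q*16*1).astype(np.int32))
    m=np.zeros((480,640),np.uint8); cv2.fillConvexPoly(m,h,1,cv2.LINE_8,4); return m
def fitr(cs,ms,p0):
    def f(p):
        s=0
        for c,m in zip(cs,ms):
            k=sil(c,p)>0; s+=1-(k&m).sum()/max(1,(k|m).sum())
        return s
    best=None
    for a in(-.1,0,.1):
      for _ in range(2):
        p=np.array([p0[0],p0[1],p0[2]+a]) if _==0 else r.x
        r=minimize(f,p,method='Nelder-Mead',options=dict(initial_simplex=[p,p+[8,0,0],p+[0,8,0],p+[0,0,.06]],xatol=.05,fatol=1e-5))
      if best is None or r.fun<best.fun:best=r
    return best
E
python3 - <<'E'
from h import *
cs=[capture("top"),capture("scene")]
ims=[c['frame'].copy() for c in cs]
for n,p0 in(("old_rack",[563,224,.1]),("new_rack",[498,-232,0])):
    ms=[]
    for c in cs:
        ms.append(regions_of(c,n)[0]['mask'])
    if n=='new_rack': ms=[cv2.morphologyEx(m.astype(np.uint8),cv2.MORPH_CLOSE,np.ones((5,5)))>0 for m in ms]
    for sub in([0],[1],[0,1]):
        r=fitr([cs[i] for i in sub],[ms[i] for i in sub],p0); print(n,sub,np.round(r.x,3),r.fun)
    for c,im,m in zip(cs,ims,ms):
        h=cv2.convexHull(proj(c,rackpts(r.x)).astype(np.float32)).round().astype(int)
        cv2.polylines(im,[h],True,(255,0,255),1)
        for k in(138,46,-46,-138):
            q=proj(c,[*slot(r.x,k),14])[0].round().astype(int); cv2.circle(im,tuple(map(int,q)),1,(255,255,0),-1)
a=cv2.resize(ims[0][180:340,140:500],None,fx=2.2,fy=2.2,interpolation=2)
cv2.imwrite('pics/fa.png',a);cv2.imwrite('pics/fb.png',cv2.resize(ims[1][160:380,190:430],None,fx=2.7,fy=2.7,interpolation=2))
E
```

```text
old_rack [0] [648.364 238.282  -0.777] 0.9419664268585132
old_rack [1] [5.64000e+02 2.15784e+02 9.70000e-02] 0.7759349593495934
old_rack [0, 1] [5.65042e+02 2.15155e+02 8.50000e-02] 1.7204519167251142
new_rack [0] [ 4.95566e+02 -2.35676e+02  2.40000e-02] 0.03514858953084932
new_rack [1] [ 4.92004e+02 -2.35506e+02  5.10000e-02] 0.09425785482123505
new_rack [0, 1] [ 4.95354e+02 -2.34926e+02  3.00000e-02] 0.13939877287118907
```

View pics/fa.png

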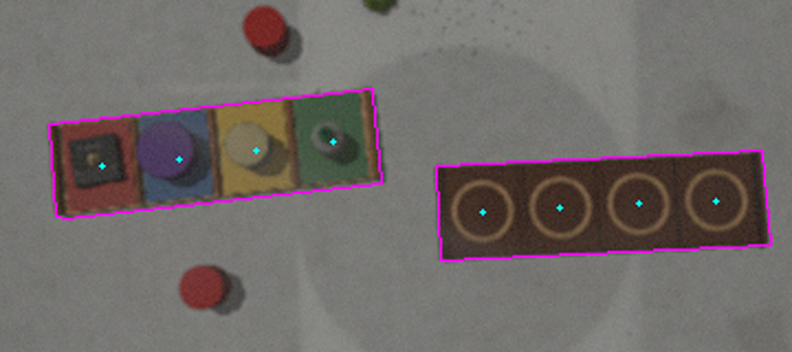

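View pics/fb.png

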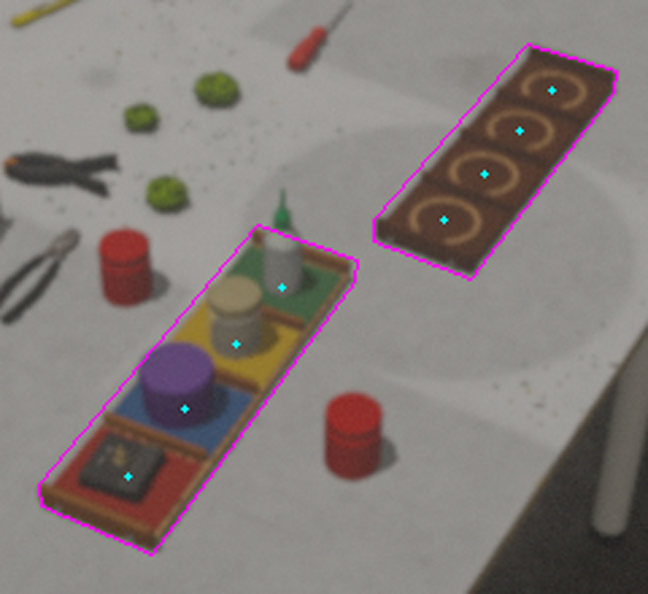

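Both outlines fit the pictures well. Next I turn the jaws to lie along the racks' own x (their long sides are open), then go look with the wrist camera.

jog_arm:
  commands:
    - [0,0,-1,0,0,-6.7,1]
    - [0,0,-1,0,0,-6.7,1]
    - [0,0,-1,0,0,-6.7,1]
    - [0,0,-1,0,0,-6.7,1]
    - [0,0,-1,0,0,-6.7,1]
    - [0,0,-1,0,0,-6.7,1]
    - [0,0,-1,0,0,-6.7,1]
    - [0,0,-1,0,0,-6.7,1]
    - [0,0,-1,0,0,-6.7,1]
    - [0,0,-1,0,0,-6.7,1]
    - [0,0,0,0,0,-6.7,1]
    - [0,0,0,0,0,-6.0,1]

```text
t: 2.7
position: [148.7, -554.4, 281.1]
tool_rot: [[-0.149, 0.989, -0.0], [0.989, 0.149, 0.003], [0.003, 0.0, -1.0]]
contact_force: [0.3, -0.1, -0.2]
width: 94.1
```

```bash
cat >> h.py <<'E'
def go(xy,z,yaw=None):
    """tool-frame cm shift to world target, and tool z turn in deg"""
    s=get_state();R=np.array(s['tool_rot']);d=np.array([*xy,z])-s['position']
    tilt=np.degrees(np.arccos(-R[2,2])); y=np.arctan2(R[1,0],R[0,0])
    print('t',round(s['t'],2),'pos',np.round(s['position'],1),'yaw',round(np.degrees(y),2),'tilt',round(tilt,2),'w',round(s['width'],1),'F',np.round(s['contact_force'],1))
    print('  shift cm',np.round(R.T@d/10,2), 'turn z', None if yaw is None else round(-np.degrees(yaw-y),2))
E
python3 - <<'E'
from h import *
go([480,-235],300,np.pi/2+.03)
go([500,200],300,np.pi/2+.085)
E
```

```text
t 2.7 pos [ 148.7 -554.4  281.1] yaw 98.59 tilt 0.18 w 94.1 F [ 0.3 -0.1 -0.2]
  shift cm [26.63 37.53 -1.8 ] turn z 6.87
t 2.7 pos [ 148.7 -554.4  281.1] yaw 98.59 tilt 0.18 w 94.1 F [ 0.3 -0.1 -0.2]
  shift cm [69.35 46.   -1.66] turn z 3.72
```

jog_arm:
  commands:
    - [2.2,3.1,-0.1,0,0,1,1]
    - [2.2,3.1,-0.1,0,0,1,1]
    - [2.2,3.1,-0.1,0,0,1,1]
    - [2.2,3.1,-0.1,0,0,1,1]
    - [2.2,3.1,-0.1,0,0,1,1]
    - [2.2,3.1,-0.1,0,0,1,1]
    - [2.2,3.1,-0.1,0,0,1,1]
    - [2.2,3.1,-0.1,0,0,0,1]
    - [2.2,3.1,-0.1,0,0,0,1]
    - [2.2,3.1,-0.1,0,0,0,1]
    - [2.2,3.1,-0.1,0,0,0,1]
    - [0,0,0,0,0,0,1]
    - [0,0,0,0,0,0,1]

```text
t: 3.78
position: [484.4, -278.8, 293.3]
tool_rot: [[-0.021, 1.0, 0.003], [1.0, 0.021, -0.001], [-0.001, 0.003, -1.0]]
contact_force: [-0.5, -1.4, -0.1]
width: 94.3
```

```bash
python3 - <<'E'
from h import *
go([500,200],300,np.pi/2+.085)
c=capture('wrist'); cv2.imwrite('pics/w1.png',c['frame'])
p=(495.35,-234.9,.03)
for k in(138,46,-46,-138): print(proj(c,[*slot(p,k),14])[0].round(1))
E
```

```text
t 3.78 pos [ 484.4 -278.8  293.3] yaw 91.18 tilt 0.18 w 94.3 F [-0.5 -1.4 -0.1]
  shift cm [47.84  2.55 -0.74] turn z -3.69
[329.8  36.7]
[330.1 121.2]
[330.4 197. ]
[330.6 265.4]
```

View pics/w1.png

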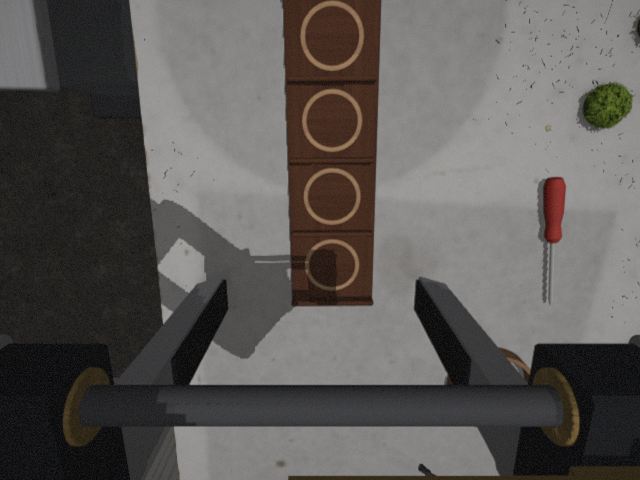

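The wrist view confirms the new rack: rings at (332,36), (332,121), (332,197) and (332,265). My predictions are within about 2 px, so I use centre x ≈ 497. On to the old rack.

jog_arm:
  commands:
    - [3.6,0.2,0,0,0,-0.3,1]
    - [3.6,0.2,0,0,0,-0.3,1]
    - [3.6,0.2,0,0,0,-0.3,1]
    - [3.6,0.3,0,0,0,-0.3,1]
    - [3.6,0.3,0,0,0,-0.3,1]
    - [3.6,0.3,0,0,0,-0.3,1]
    - [3.6,0.4,0,0,0,-0.3,1]
    - [3.6,0.4,0,0,0,-0.3,1]
    - [3.6,0.5,0,0,0,-0.3,1]
    - [3.6,0.5,0,0,0,-0.3,1]
    - [3.6,0.5,0,0,0,-0.3,1]
    - [0,0,0,0,0,0,1]
    - [0,0,0,0,0,0,1]

```text
t: 4.92
position: [502.4, 114.0, 290.6]
tool_rot: [[-0.044, 0.999, 0.002], [0.999, 0.044, -0.006], [-0.006, 0.002, -1.0]]
contact_force: [-0.6, -0.3, 0.5]
width: 94.2
```

```bash
python3 - <<'E'
from h import *
go([500,200],300,np.pi/2+.085)
c=capture('wrist'); cv2.imwrite('pics/w2.png',c['frame'])
p=(565,215.2,.085)
for k in(138,46,-46,-138): print(proj(c,[*slot(p,k),17])[0].round(1))
for n in("dropper","jar","tub","movement"):
    print(n,[(round(x['score'],2),np.round(x['at'],1),np.round(back(c,x['at'],17),1)) for x in tip_of(c,n)[:3]])
    print(n,[(round(x['score'],2),x['bbox']) for x in look_for(c,n)[:3]])
E
```

```text
t 4.92 pos [502.4 114.  290.6] yaw 92.5 tilt 0.36 w 94.2 F [-0.6 -0.3  0.5]
  shift cm [ 8.6   0.14 -0.99] turn z -2.37
[377.2 -21.6]
[377.4  70.2]
[377.5 152. ]
[377.6 225.5]
dropper [(0.77, array([378. , 226.7]), array([577.3,  76.1,  17. ])), (0.52, array([379.8, 149.6]), array([571.4, 172.4,  17. ]))]
dropper [(0.55, [363.3, 210.9, 403.1, 253.1])]
jar [(0.75, array([249.2,  98.3]), array([413.8, 224.3,  17. ])), (0.72, array([376.3, 148.4]), array([567.1, 173.6,  17. ])), (0.69, array([485.9, 173.2]), array([704.7, 149.6,  17. ]))]
jar [(0.89, [357.5, 129.8, 409.6, 178.1]), (0.81, [466.7, 150.0, 528.8, 196.4]), (0.79, [216.3, 69.9, 269.7, 117.4])]
tub [(0.78, array([385.6,  63.6]), array([569.9, 268.4,  17. ]))]
tub [(0.77, [359.2, 22.3, 421.1, 95.1])]
movement []
movement [(0.7, [361.3, 0.9, 410.5, 6.9])]
```

View pics/w2.png

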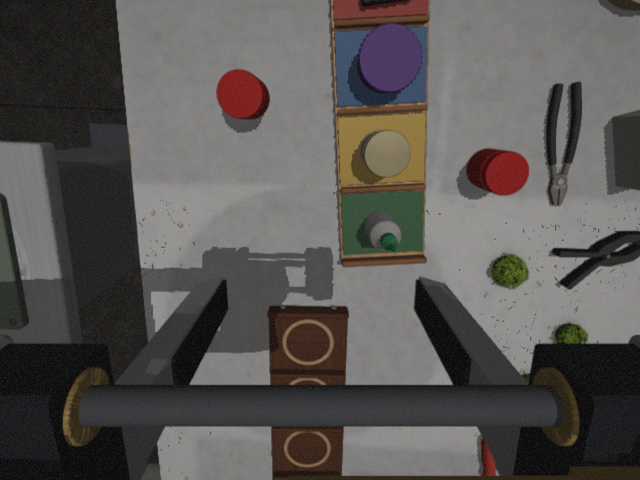

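The row is clear: tub (390,58), pin jar with pale lid (386,154), dropper (382,232). The red jars at (243,94) and (498,171) are look-alikes; the one with the pale lid on the yellow pad is the real jar. I move further left so the movement comes into view.

jog_arm:
  commands:
    - [3.5,0,0,0,0,-0.5,1]
    - [3.5,0,0,0,0,-0.5,1]
    - [3.5,0,0,0,0,-0.5,1]
    - [3,0,0,0,0,-0.5,1]
    - [0,0,0,0,0,0,1]
    - [0,0,0,0,0,0,1]

```text
t: 5.87
position: [497.6, 248.8, 289.8]
tool_rot: [[-0.067, 0.998, 0.004], [0.998, 0.067, -0.006], [-0.006, 0.003, -1.0]]
contact_force: [-0.1, 0.2, -0.6]
width: 94.0
```

```bash
python3 - <<'E'
from h import *
go([500,200],300,np.pi/2+.085)
c=capture('wrist'); f=c['frame'];cv2.imwrite('pics/w3.png',f)
p=(565,215.2,.085)
for k in(138,46,-46,-138): print(proj(c,[*slot(p,k),17])[0].round(1))
for n,z in(("dropper",137),("jar",79),("tub",67),("movement",33)):
  for x in regions_of(c,n)[:3]:
    m=x['mask'].astype(np.uint8); r=cv2.minAreaRect(cv2.findNonZero(m)); print(n,round(x['score'],2),r,x['bbox'])
  print([(np.round(x['at'],1),np.round(back(c,x['at'],17),1)) for x in tip_of(c,n)[:2]])
cv2.imwrite('pics/w3c.png',cv2.resize(f[0:280,300:500],None,fx=2.1,fy=2.1,interpolation=2))
E
```

```text
t 5.87 pos [497.6 248.8 289.8] yaw 93.85 tilt 0.41 w 94.0 F [-0.1  0.2 -0.6]
  shift cm [-4.89 -0.08 -0.99] turn z -1.02
[373.6 110.7]
[372.2 188.6]
[370.9 258.5]
[369.7 321.8]
dropper 0.96 ((374.97064208984375, 341.3823547363281), (65.24208068847656, 29.346811294555664), 75.96376037597656) [357.2, 312.9, 390.7, 373.5]
dropper 0.5 ((374.0, 320.0), (52.0, 76.0), 90.0) [339.3, 293.6, 409.5, 346.0]
[(array([370. , 321.8]), array([577.1,  77.7,  17. ]))]
jar 0.96 ((374.9000244140625, 266.800048828125), (55.007266998291016, 42.93250274658203), 63.43495178222656) [354.7, 240.6, 402.0, 292.6]
jar 0.81 ((247.50003051757812, 212.00001525878906), (43.133514404296875, 51.61879348754883), 45.0) [224.0, 190.1, 274.7, 236.3]
jar 0.61 ((479.2113342285156, 281.8504943847656), (59.529441833496094, 40.549041748046875), 39.47246170043945) [455.0, 260.8, 509.2, 307.6]
[(array([255. , 204.6]), array([416. , 231.2,  17. ])), (array([471.1, 272.8]), array([703.7, 158.1,  17. ]))]
tub 0.66 ((382.1692199707031, 189.6461639404297), (59.53667449951172, 58.296321868896484), 7.125016689300537) [355.0, 158.9, 410.5, 217.7]
tub 0.62 ((374.7564697265625, 267.7253723144531), (54.56202697753906, 42.9010124206543), 59.74356460571289) [351.3, 239.6, 399.9, 292.0]
tub 0.37 ((301.5, 453.0), (52.0, 71.0), 90.0) [265.5, 426.4, 337.1, 480.0]
[(array([378.7, 183.9]), array([568.6, 267.3,  17. ]))]
movement 0.93 ((380.81781005859375, 108.01917266845703), (52.55176544189453, 52.29005432128906), 83.9909896850586) [355.9, 80.6, 407.5, 135.5]
[(array([378.8, 108. ]), array([559.1, 356.2,  17. ]))]
```

View pics/w3c.png

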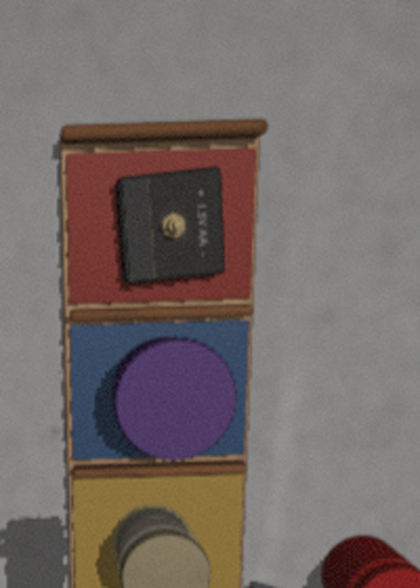

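```bash
python3 - <<'E'
from h import *
c=capture('wrist')
P=[back(c,[300+u/2.1,v/2.1],33)[:2] for u,v in((118,181),(218,170),(223,272),(128,283))]
P=np.array(P);print(P.round(1),P.mean(0).round(1))
for i in range(4):
    d=P[(i+1)%4]-P[i];print(np.linalg.norm(d).round(1),np.degrees(np.arctan2(d[1],d[0])).round(1))
print('shaft',back(c,[300+174/2.1,225/2.1],50))
print('tub',back(c,[383.3,190],67),'w',back(c,[383.3,190-29],67)-back(c,[383.3,190+29],67))
m=[x for x in regions_of(c,'jar') if x['bbox'][0]>340 and x['bbox'][0]<380][0]
print('jar',m['bbox'])
print('rack ends', back(c,[300+61/2.1,130/2.1],30),back(c,[300+267/2.1,124/2.1],30))
E
```

```text
[[529.9 375.4]
 [582.6 384.2]
 [591.7 332.4]
 [540.1 323.3]] [561.1 353.8]
53.4 9.5
52.6 -80.0
52.4 -170.0
53.0 101.0
shaft [559.56815481 354.12100423  50.        ]
tub [566.88081516 265.89050676  67.        ] w [-7.01293524 64.76931536  0.        ]
jar [355.5, 237.7, 401.2, 292.4]
rack ends [497.86301644 398.86064458  30.        ] [606.25222223 408.67676434  30.        ]
```

jog_arm:
  commands:
    - [3,1,2,0,0,-1.9,1]
    - [3,2,2,0,0,-1.9,1]
    - [3,2,2,0,0,-1.9,1]
    - [1.5,2,2,0,0,0,1]
    - [0,0,3,0,0,0,1]
    - [0,0,0,0,0,0,1]

```text
t: 6.92
position: [562.9, 363.8, 180.5]
tool_rot: [[-0.164, 0.986, 0.014], [0.986, 0.164, -0.003], [-0.005, 0.014, -1.0]]
contact_force: [-2.0, -0.5, -1.4]
width: 94.1
```

```bash
python3 - <<'E'
from h import *
go([560.3,354],80,np.radians(99.8))
E
```

```text
t 6.92 pos [562.9 363.8 180.5] yaw 99.43 tilt 0.84 w 94.1 F [-2.  -0.5 -1.4]
  shift cm [-0.88 -0.55 10.05] turn z -0.37
```

jog_arm:
  commands:
    - [-0.4,-0.2,3,0.7,0,-0.2,1]
    - [-0.4,-0.2,3,0,0,-0.2,1]
    - [0,0,3,0,0,0,1]
    - [0,0,1,0,0,0,1]
    - [0,0,0,0,0,0,1]

```text
t: 7.33
position: [564.0, 355.4, 83.6]
tool_rot: [[-0.171, 0.985, 0.008], [0.985, 0.171, -0.002], [-0.003, 0.008, -1.0]]
contact_force: [-0.1, -0.2, 0.3]
width: 93.9
```

```bash
python3 - <<'E'
from h import *
go([560.3,354],20,np.radians(99.8))
c=capture('wrist'); cv2.imwrite('pics/w4.png',c['frame'])
c=capture('scene'); cv2.imwrite('pics/s4.png',cv2.resize(c['frame'][230:390,170:370],None,fx=3,fy=3))
E
```

```text
t 7.33 pos [564.  355.4  83.6] yaw 99.83 tilt 0.48 w 93.9 F [-0.1 -0.2  0.3]
  shift cm [-0.05 -0.44  6.35] turn z 0.03
```

View pics/w4.png

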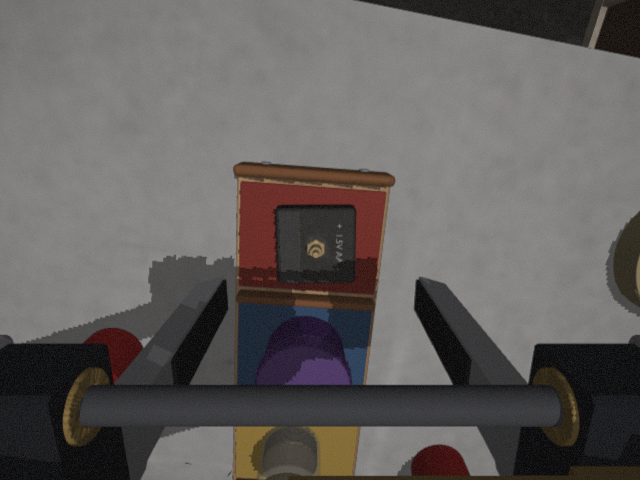

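View pics/s4.png

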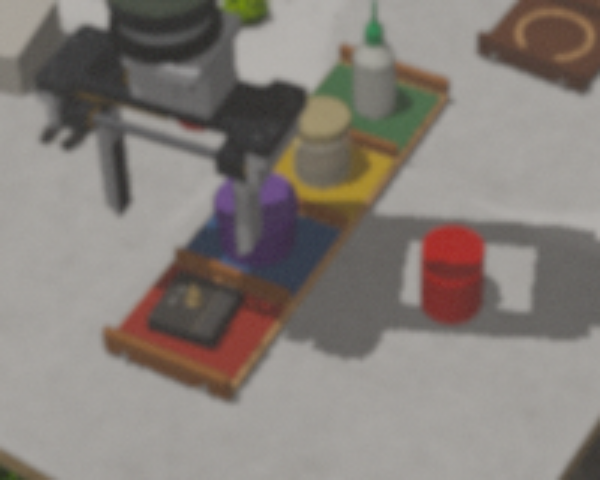

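The movement's sides are parallel to the jaws. A shift of −4 mm along the jaw axis centres it; then I go down and grip.

jog_arm:
  commands:
    - [0,-0.4,1,0.4,0,0,1]
    - [0,0,2,0,0,0,1]
    - [0,0,2,0,0,0,1]
    - [0,0,0.7,0,0,0,1]
    - [0,0,0,0,0,0,1]

```text
t: 7.85
position: [571.0, 360.1, 40.9]
tool_rot: [[-0.171, 0.985, 0.025], [0.985, 0.171, 0.009], [0.004, 0.026, -1.0]]
contact_force: [-0.3, -0.2, 0.2]
width: 93.9
```

```bash
python3 - <<'E'
from h import *
go([560.3,354],20,np.radians(99.8))
E
```

```text
t 7.85 pos [571.  360.1  40.9] yaw 99.83 tilt 1.52 w 93.9 F [-0.3 -0.2  0.2]
  shift cm [-0.42 -1.21  2.06] turn z 0.03
```

```bash
python3 - <<'E'
from h import *
s=get_state(); print(np.round(s['joint_pos'],3),np.round(s['dq'],3),np.round(s['tau'],1),np.round(s['contact_force'],1))
go([560.3,354],20,np.radians(99.8))
c=capture('scene'); cv2.imwrite('pics/s5.png',cv2.resize(c['frame'][100:400,150:640],None,fx=1.6,fy=1.6))
E
```

```text
[ 0.436  0.522  1.414 -0.003  1.179  0.266] [ 0.001 -0.013 -0.008  0.003  0.014 -0.   ] [ -0.  -47.4 -25.9   0.1  -0.2   0. ] [-0.3 -0.2  0.2]
t 7.85 pos [571.  360.1  40.9] yaw 99.83 tilt 1.52 w 93.9 F [-0.3 -0.2  0.2]
  shift cm [-0.42 -1.21  2.06] turn z 0.03
```

View pics/s5.png

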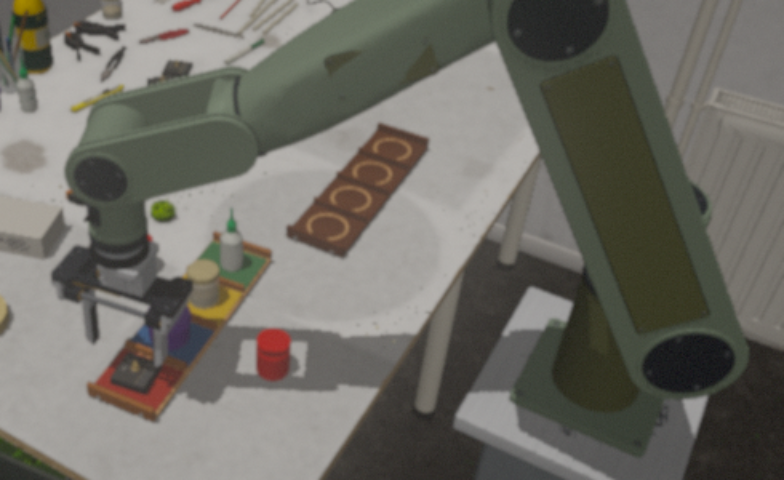

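jog_arm:
  commands:
    - [-0.4,-1.2,0,1.5,0,0,1]
    - [0,0,0,0,0,0,1]
    - [0,0,0,0,0,0,1]

```text
t: 8.15
position: [561.4, 355.0, 45.6]
tool_rot: [[-0.171, 0.985, 0.003], [0.985, 0.171, 0.007], [0.006, 0.004, -1.0]]
contact_force: [-0.4, 1.1, 0.4]
width: 94.0
```

```bash
python3 - <<'E'
from h import *
go([560.3,354],20,np.radians(99.8))
print(get_state()['tool_rot'])
E
```

```text
t 8.15 pos [561.4 355.   45.6] yaw 99.85 tilt 0.41 w 94.0 F [-0.4  1.1  0.4]
  shift cm [-0.1  -0.14  2.56] turn z 0.05
[[-0.17110035  0.9852496   0.00280926]
 [ 0.9852349   0.17107883  0.00665002]
 [ 0.00607132  0.0039056  -0.99997394]]
```

jog_arm:
  commands:
    - [-0.1,-0.2,1,0.2,-0.3,0,1]
    - [0,-0.1,1,0.2,0,0,1]
    - [0,0,0.5,0,0,0,1]
    - [0,0,0,0,0,0,1]
    - [0,0,0,0,0,0,1]

```text
t: 8.57
position: [559.7, 354.0, 20.3]
tool_rot: [[-0.171, 0.985, -0.0], [0.985, 0.171, 0.001], [0.001, -0.0, -1.0]]
contact_force: [0.6, -0.3, 0.6]
width: 94.0
```

```bash
python3 - <<'E'
from h import *
go([560.3,354],20,np.radians(99.8))
print(get_state()['tool_rot'])
E
```

```text
t 8.57 pos [559.7 354.   20.3] yaw 99.84 tilt 0.07 w 94.0 F [ 0.6 -0.3  0.6]
  shift cm [-0.01  0.06  0.03] turn z 0.04
[[-1.70964677e-01  9.85277036e-01 -4.91664067e-04]
 [ 9.85276355e-01  1.70965153e-01  1.19180022e-03]
 [ 1.25831081e-03 -2.80669241e-04 -9.99999169e-01]]
```

Exactly in place. I close on it.

jog_arm:
  commands:
    - [0,0,0,0,0,0,0.4]
    - [0,0,0,0,0,0,0.4]
    - [0,0,0,0,0,0,0.4]
    - [0,0,0,0,0,0,0.4]
    - [0,0,0,0,0,0,0.4]
    - [0,0,0,0,0,0,0.4]
    - [0,0,0,0,0,0,0.4]
    - [0,0,0,0,0,0,0.4]
  squeeze: 15

```text
t: 9.23
position: [559.9, 354.2, 20.3]
tool_rot: [[-0.171, 0.985, -0.0], [0.985, 0.171, 0.001], [0.001, -0.0, -1.0]]
contact_force: [0.3, 0.8, 0.5]
width: 44.2
```

```bash
python3 - <<'E'
from h import *
go([560.3,354],20)
c=capture('scene'); cv2.imwrite('pics/s6.png',cv2.resize(c['frame'][250:380,180:330],None,fx=4,fy=4,interpolation=2))
c=capture('wrist'); cv2.imwrite('pics/w6.png',c['frame'])
E
```

```text
t 9.23 pos [559.9 354.2  20.3] yaw 99.85 tilt 0.08 w 44.2 F [0.3 0.8 0.5]
  shift cm [-0.02  0.04  0.03] turn z None
```

View pics/s6.png

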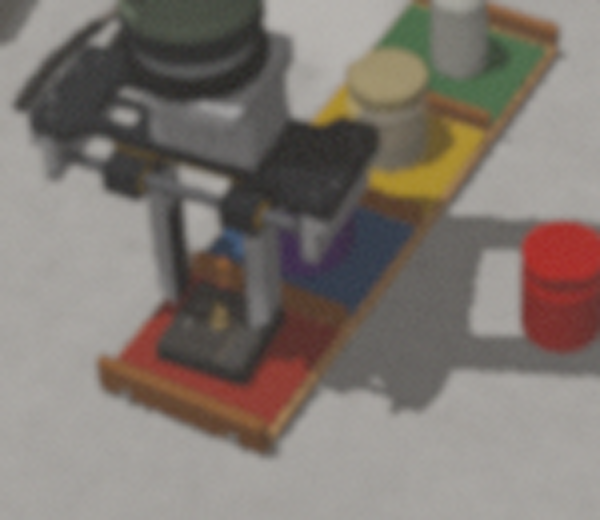

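View pics/w6.png

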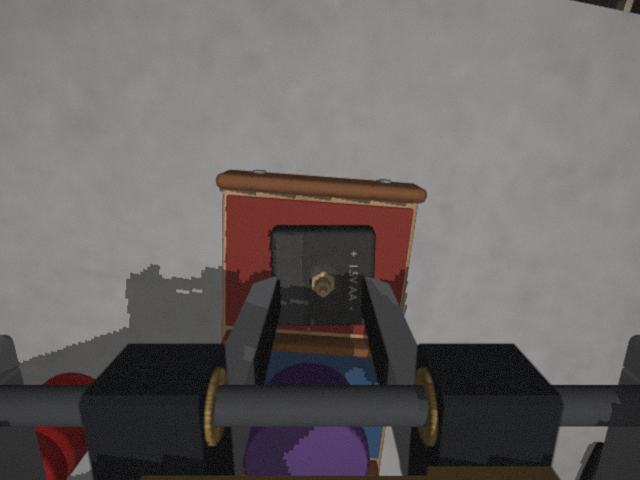

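```bash
python3 - <<'E'
from h import *
print(tcp_to_grasp)
s=get_state();R=np.array(s['tool_rot']);P=np.array(s['position'])
for nm in('wrist','scene'):
    c=capture(nm);
    for dz in(0,-19,-40):
        print(nm,dz,[proj(c,P+R@[ox,oy,dz])[0].round(0) for ox in(-8,8) for oy in(-22,22)])
    print('mov',proj(c,[[560,354,33],[560,354,50]]).round(0))
E
```

```text
-18.8
wrist 0 [array([284., 288.]), array([360., 288.]), array([283., 262.]), array([361., 262.])]
wrist -19 [array([281., 302.]), array([364., 302.]), array([280., 274.]), array([364., 274.])]
wrist -40 [array([276., 321.]), array([368., 321.]), array([275., 290.]), array([369., 290.])]
mov [[322. 284.]
 [322. 297.]]
scene 0 [array([245., 334.]), array([228., 329.]), array([241., 339.]), array([224., 333.])]
scene -19 [array([244., 329.]), array([227., 323.]), array([241., 333.]), array([224., 328.])]
scene -40 [array([244., 322.]), array([226., 317.]), array([240., 327.]), array([223., 321.])]
mov [[234. 330.]
 [234. 325.]]
```

```bash
python3 - <<'E'
from h import *
s=get_state();print(s['position'],s['joint_pos'])
c=capture('wrist');f=c['frame']
p=(565,215.2,.085)
im=f.copy()
a=p[2];R=np.array([[np.cos(a),-np.sin(a)],[np.sin(a),np.cos(a)]])
def w(x,y,z): return [*(R@[x,y]+p[:2]),z]
def seg(A,B,col): 
    q=proj(c,[A,B]).round().astype(int); cv2.line(im,tuple(map(int,q[0])),tuple(map(int,q[1])),col,1)
for z,col in((30,(255,0,255)),):
    seg(w(-55,190,z),w(55,190,z),col)
seg(w(-55,184,14),w(-55,0,14),(0,255,0));seg(w(55,184,14),w(55,0,14),(0,255,0));seg(w(-55,95,28),w(55,95,28),(255,255,0))
cv2.imwrite('pics/w7.png',cv2.resize(im[150:400,180:460],None,fx=2.5,fy=2.5,interpolation=2))
C=-c['R'].T@c['t'];T=np.array(s['tool_rot']);print('cam in tool',T.T@(C-s['position']), T.T@c['R'].T)
E
```

```text
[559.81380374 354.11174178  20.19661674] [0.43276189 0.54075726 1.43364102 0.00144647 1.16724094 0.26029189]
cam in tool [  80.0462388    -0.76361553 -207.46370382] [[-9.92179322e-04 -9.62375998e-01 -2.71719440e-01]
 [ 9.99999415e-01 -1.07206247e-03  1.45548835e-04]
 [-4.31372919e-04 -2.71719137e-01  9.62376498e-01]]
```

View pics/w7.png

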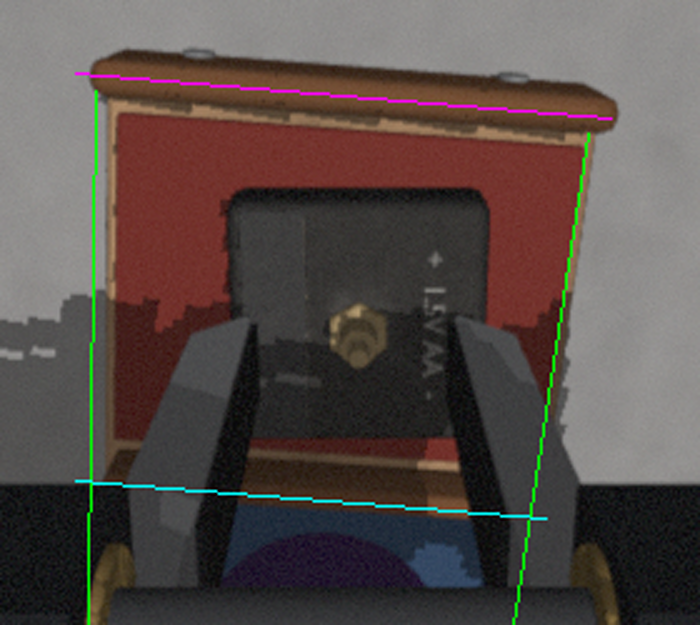

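```bash
python3 - <<'E'
from h import *
go([560.3,354],20)
c=capture('wrist');f=c['frame'];print(c['fx'])
cv2.imwrite('pics/w8.png',cv2.resize(f[220:340,220:420],None,fx=4,fy=4,interpolation=2)*1)
go([560.3,354],20)
E
```

```text
t 9.48 pos [559.8 354.1  20.2] yaw 99.85 tilt 0.08 w 38.0 F [-0.1  0.5 -0.2]
  shift cm [-0.02  0.05  0.02] turn z None
386.7723214615302
t 9.53 pos [559.8 354.1  20.1] yaw 99.85 tilt 0.08 w 38.1 F [0.8 0.  0. ]
  shift cm [-0.02  0.05  0.01] turn z None
```

View pics/w8.png

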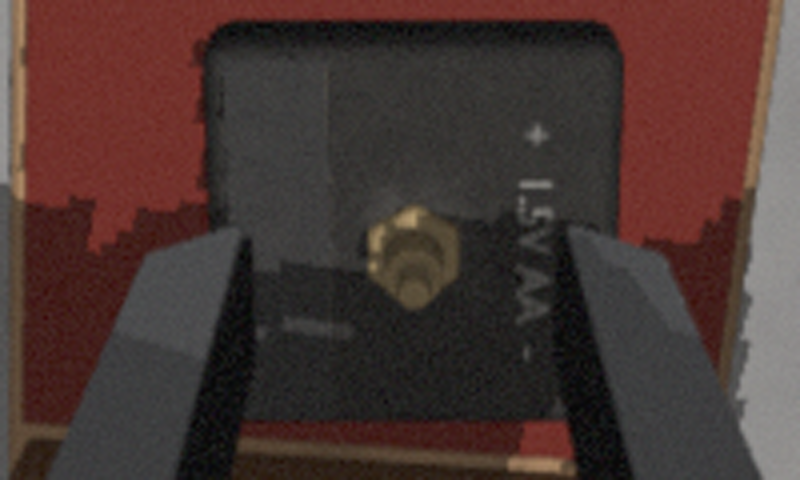

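The fingers reached 38 mm without gripping anything, and in the picture the tips lie over the movement's top face. So the real tips sit higher than the reported TCP. I open again and measure that by touch, going down in small steps while watching the force.

jog_arm:
  commands:
    - [0,0,0,0,0,0,1]
    - [0,0,0,0,0,0,1]
    - [0,0,0,0,0,0,1]
    - [0,0,0,0,0,0,1]
    - [0,0,0,0,0,0,1]
    - [0,0,0,0,0,0,1]
    - [0,0,0,0,0,0,1]
    - [0,0,0,0,0,0,1]

```text
t: 10.2
position: [559.7, 354.0, 20.0]
tool_rot: [[-0.171, 0.985, -0.001], [0.985, 0.171, 0.001], [0.001, -0.001, -1.0]]
contact_force: [-0.2, -0.2, -1.3]
width: 87.6
```

```bash
python3 - <<'E'
from h import *
go([560.3,354],20)
c=capture('scene'); cv2.imwrite('pics/s8.png',cv2.resize(c['frame'][250:380,180:330],None,fx=4,fy=4,interpolation=2))
s=get_state();R=np.array(s['tool_rot']);P=np.array(s['position'])
print([(dz,oy,(proj(c,P+R@[0,oy,dz])[0]-[180,250])*4) for dz in(0,-20,-40) for oy in(-47,-59,47,59)])
E
```

```text
t 10.2 pos [559.7 354.   20. ] yaw 99.85 tilt 0.08 w 87.6 F [-0.2 -0.2 -1.3]
  shift cm [-0.01  0.06 -0.  ] turn z None
[(0, -47, array([292.124834  , 359.84956723])), (0, -59, array([311.25656754, 366.07385553])), (0, 47, array([145.43011277, 312.12413583])), (0, 59, array([127.09836556, 306.16011383])), (-20, -47, array([290.50415599, 336.13603517])), (-20, -59, array([309.81938113, 342.36273305])), (-20, 47, array([142.4331922 , 288.40202487])), (-20, 59, array([123.93327949, 282.43816132])), (-40, -47, array([288.85147732, 311.95427387])), (-40, -59, array([308.35374633, 318.1822607 ])), (-40, 47, array([139.37822841, 264.22047303])), (-40, 59, array([120.70704252, 258.25788992]))]
```

View pics/s8.png

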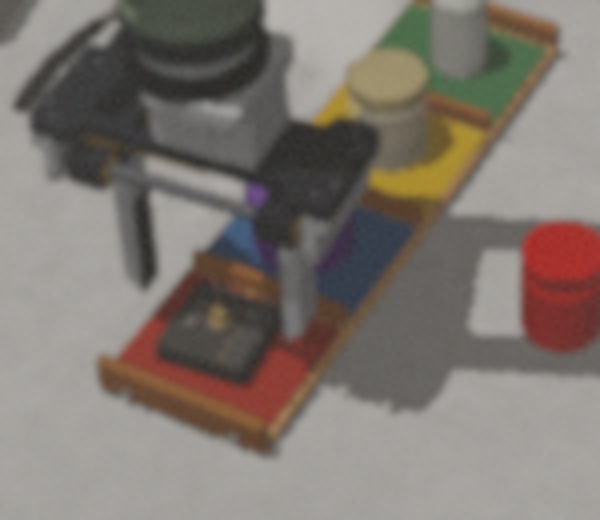

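Against the calibration, the visible tips match a point 20 mm behind the reported TCP in both the scene and wrist views, while sideways they agree. So tip height ≈ reported z + 20. I go down in small steps to reported z ≈ 2, watching the force.

jog_arm:
  commands:
    - [0,0,0.5,0.1,0,0,1]
    - [0,0,0.5,0.1,0,0,1]
    - [0,0,0.3,0,0,0,1]
    - [0,0,0,0,0,0,1]
    - [0,0,0,0,0,0,1]

```text
t: 10.67
position: [559.4, 353.9, 5.2]
tool_rot: [[-0.171, 0.985, -0.005], [0.985, 0.171, 0.0], [0.001, -0.005, -1.0]]
contact_force: [0.5, 0.9, -0.5]
width: 94.1
```

jog_arm:
  commands:
    - [0,0,0.2,0,0,0,1]
    - [0,0,0.2,0,0,0,1]
    - [0,0,0,0,0,0,1]

```text
t: 10.92
position: [559.2, 353.8, 0.4]
tool_rot: [[-0.171, 0.985, -0.006], [0.985, 0.171, -0.0], [0.001, -0.006, -1.0]]
contact_force: [0.0, -0.2, -1.2]
width: 93.6
```

```bash
python3 - <<'E'
from h import *
go([560.3,354],0)
c=capture('scene'); cv2.imwrite('pics/s9.png',cv2.resize(c['frame'][250:380,180:330],None,fx=4,fy=4,interpolation=2))
E
```

```text
t 10.92 pos [5.592e+02 3.538e+02 4.000e-01] yaw 99.85 tilt 0.33 w 93.6 F [ 0.  -0.2 -1.2]
  shift cm [-0.    0.11  0.04] turn z None
```

View pics/s9.png

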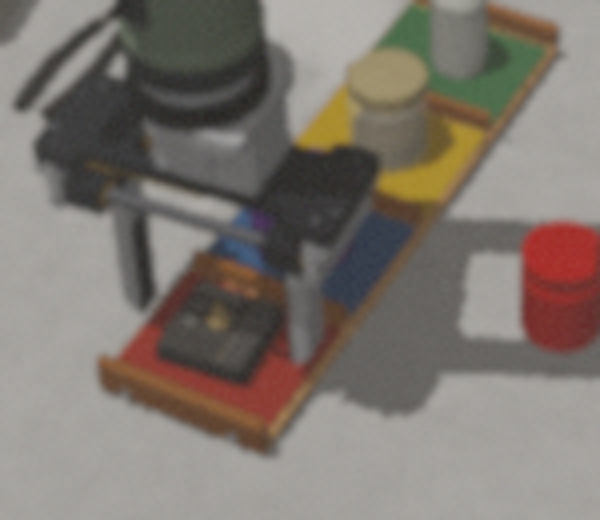

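No contact at reported z = 0, so the 20 mm offset holds: the tips are now just above the red pad, either side of the body. I close.

jog_arm:
  commands:
    - [0,0.1,0,-0.3,0,0,0.5]
    - [0,0,0,0,0,0,0.5]
    - [0,0,0,0,0,0,0.5]
    - [0,0,0,0,0,0,0.5]
    - [0,0,0,0,0,0,0.5]
    - [0,0,0,0,0,0,0.5]
    - [0,0,0,0,0,0,0.5]
    - [0,0,0,0,0,0,0.5]
    - [0,0,0,0,0,0,0.5]
    - [0,0,0,0,0,0,0.5]
  squeeze: 15

```text
t: 11.8
position: [560.9, 354.3, 1.4]
tool_rot: [[-0.171, 0.985, 0.001], [0.985, 0.171, 0.002], [0.001, 0.002, -1.0]]
contact_force: [-0.1, 0.2, -1.2]
width: 56.1
```

Gripped at 56.1 mm. Now I lift.

jog_arm:
  commands:
    - [0,0,-0.5,0,0,0,0.5]
    - [0,0,-1,0,0,0,0.5]
    - [0,0,-2,0,0,0,0.5]
    - [0,0,-2.5,0,0,0,0.5]
    - [0,0,-3,0,0,0,0.5]
    - [0,0,-3,0,0,0,0.5]
    - [0,0,-3,0,0,0,0.5]
    - [0,0,-1.5,0,0,0,0.5]
    - [0,0,0,0,0,0,0.5]

```text
t: 12.55
position: [558.6, 353.1, 176.4]
tool_rot: [[-0.171, 0.985, -0.003], [0.985, 0.171, -0.0], [0.0, -0.003, -1.0]]
contact_force: [0.0, 0.5, 0.5]
width: 55.1
```

```bash
python3 - <<'E'
from h import *
p=(497.3,-234.9,.03)
go(slot(p,-138),170,np.pi/2+.03)
c=capture('scene'); cv2.imwrite('pics/s10.png',cv2.resize(c['frame'][180:380,130:380],None,fx=3,fy=3,interpolation=2))
E
```

```text
t 12.55 pos [558.6 353.1 176.4] yaw 99.85 tilt 0.18 w 55.1 F [0.  0.5 0.5]
  shift cm [-70.55 -18.05   0.69] turn z 8.13
```

View pics/s10.png

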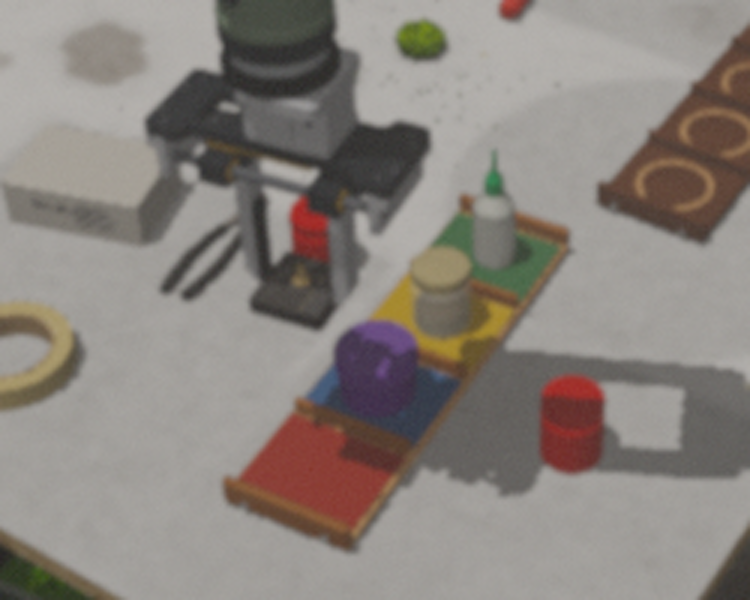

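jog_arm:
  commands:
    - [-2,-0.5,0,0,0,0.4,0.5]
    - [-3.6,-0.9,0,0,0,0.4,0.5]
    - [-3.8,-0.9,0,0,0,0.4,0.5]
    - [-3.8,-0.9,0,0,0,0.4,0.5]
    - [-3.8,-0.9,0,0,0,0.4,0.5]
    - [-3.8,-0.8,0,0,0,0.4,0.5]
    - [-3.8,-0.8,0,0,0,0.4,0.5]
    - [-3.8,-0.8,0,0,0,0.4,0.5]
    - [-3.8,-0.8,0,0,0,0.4,0.5]
    - [-3.8,-0.7,0,0,0,0.4,0.5]
    - [-3.8,-0.7,0,0,0,0.4,0.5]
    - [-3.8,-0.6,0,0,0,0.4,0.5]
    - [-3.8,-0.6,0,0,0,0.4,0.5]
    - [-3.8,-0.6,0,0,0,0.4,0.5]
    - [-3.8,-0.5,0,0,0,0.4,0.5]
    - [-3.8,-0.5,0,0,0,0.4,0.5]
    - [-3.8,-0.5,0,0,0,0.4,0.5]
    - [-3.6,-0.4,0,0,0,0.4,0.5]
    - [-2,-0.2,0,0,0,0.4,0.5]
    - [0,0,0,0,0,0,0.5]

```text
t: 14.27
position: [481.9, -362.8, 140.4]
tool_rot: [[-0.039, 0.998, -0.049], [0.999, 0.04, 0.015], [0.017, -0.049, -0.999]]
contact_force: [0.4, 0.9, -0.6]
width: 55.5
```

```bash
python3 - <<'E'
from h import *
p=(497.3,-234.9,.03)
go(slot(p,-138),40,np.pi/2+.03)
print(get_state()['tool_rot'])
E
```

```text
t 14.27 pos [ 481.9 -362.8  140.4] yaw 92.25 tilt 2.95 w 55.5 F [ 0.4  0.9 -0.6]
  shift cm [-1.25  2.39  9.91] turn z 0.53
[[-0.03918077  0.99802192 -0.0491642 ]
 [ 0.99908193  0.03998054  0.01539026]
 [ 0.01732543 -0.04851606 -0.99867213]]
```

jog_arm:
  commands:
    - [-0.5,1,1,-1.4,-0.5,0.3,0.5]
    - [-0.5,1,1,-1.4,-0.5,0.2,0.5]
    - [0,0,1,0,0,0,0.5]
    - [0,0,0,0,0,0,0.5]
    - [0,0,0,0,0,0,0.5]

```text
t: 14.68
position: [497.3, -367.6, 100.7]
tool_rot: [[-0.028, 1.0, -0.008], [1.0, 0.028, 0.01], [0.011, -0.008, -1.0]]
contact_force: [-0.6, -0.5, -0.7]
width: 55.5
```

```bash
python3 - <<'E'
from h import *
p=(497.3,-234.9,.03)
go(slot(p,-138),30,np.pi/2+.03)
print(get_state()['tool_rot'])
c=capture('wrist'); cv2.imwrite('pics/w11.png',c['frame']); print(proj(c,[*slot(p,-138),14]),proj(c,[*slot(p,-46),14]))
E
```

```text
t 14.68 pos [ 497.3 -367.6  100.7] yaw 91.6 tilt 0.75 w 55.5 F [-0.6 -0.5 -0.7]
  shift cm [-0.61  0.46  7.06] turn z -0.12
[[-0.02795459  0.99957701 -0.00802143]
 [ 0.99955242  0.02803762  0.01043284]
 [ 0.01065333 -0.00772619 -0.9999134 ]]
[[327.66602522 243.02465603]] [[327.88729028 121.72125989]]
```

View pics/w11.png

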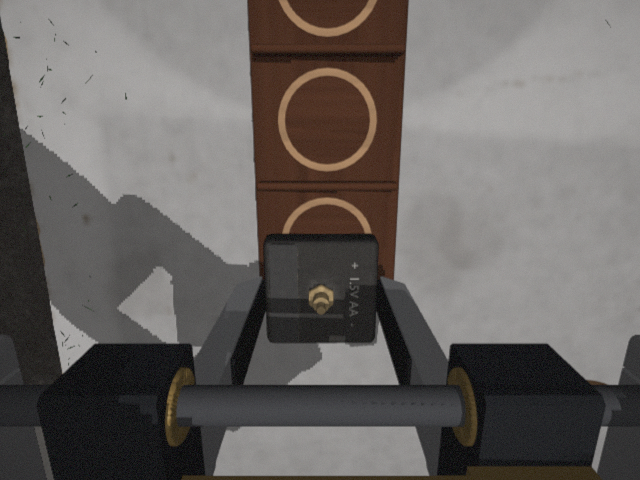

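```bash
python3 - <<'E'
from h import *
c=capture('wrist'); s=get_state(); z=s['position'][2]
print(s['position'],'body',back(c,[321.5,288.5],z+15.6+16),'shaft',back(c,[321,296],z+15.6+33))
P=[back(c,u,14) for u in([327.5,119.5],)]
print(P, slot((497.3,-234.9,.03),-46))
g=cv2.cvtColor(c['frame'],cv2.COLOR_BGR2GRAY)
E
```

```text
[ 497.4561594  -367.65698613  101.14000581] body [ 496.59565913 -362.00147902  132.74000581] shaft [ 496.38165818 -358.57493664  149.74000581]
[array([ 497.93301298, -278.76132474,   14.        ])] [ 498.67979301 -280.87930155]
```

```bash
python3 - <<'E'
from h import *
c=capture('scene'); s=get_state(); P=s['position'];R=np.array(s['tool_rot'])
im=c['frame'].copy()
x0,y0=340,120
im=cv2.resize(im[y0:y0+120,x0:x0+160],None,fx=5,fy=5,interpolation=2)
for ox,col in((0,(255,255,0)),(6,(0,255,0))):
    pts=[P+R@[ox+a,b,-15.6-16] for a,b in((-28,-28),(28,-28),(28,28),(-28,28))]
    q=((proj(c,pts)-[x0,y0])*5).round().astype(int); cv2.polylines(im,[q],True,col,1)
    q=((proj(c,P+R@[ox,0,-15.6-33])-[x0,y0])*5).round().astype(int)[0]; cv2.circle(im,tuple(map(int,q)),3,col,-1)
cv2.imwrite('pics/s12.png',im)
E
```

```text
(no output)
```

View pics/s12.png

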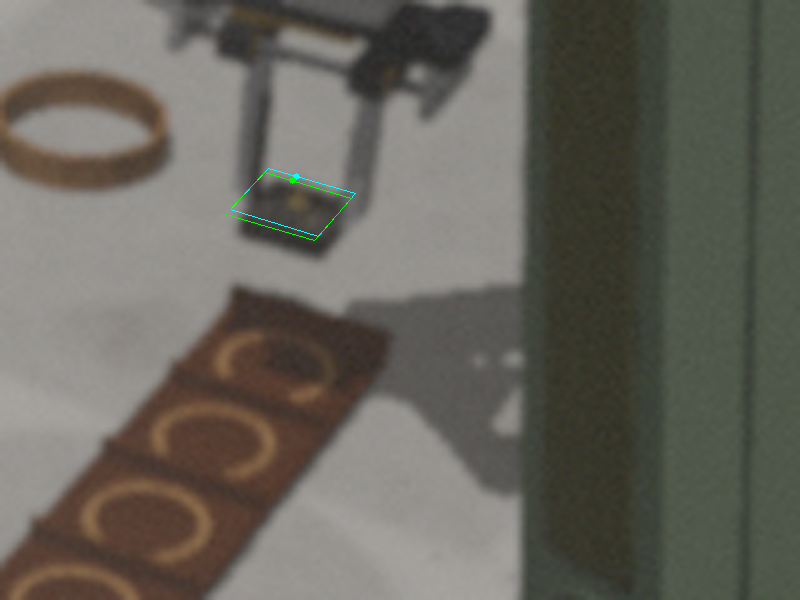

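```bash
python3 - <<'E'
from h import *
c=capture('scene'); s=get_state(); P=s['position'];R=np.array(s['tool_rot'])
im=c['frame'].copy()
x0,y0=370,120
im=cv2.resize(im[y0:y0+60,x0:x0+80],None,fx=10,fy=10,interpolation=2)
def D(pts,col):
    q=((proj(c,pts)-[x0,y0])*10).round().astype(int); cv2.polylines(im,[q],True,col,1)
for dz,col in((0,(0,0,255)),(-20,(0,255,0))):
    for sgn in(1,-1): D([P+R@[a,sgn*b,dz] for a,b in((-8,28),(8,28),(8,40),(-8,40))],col)
cv2.imwrite('pics/s13.png',im)
w=capture('wrist');cv2.imwrite('pics/w13.png',cv2.resize(w['frame'][220:360,220:420],None,fx=4,fy=4,interpolation=2))
E
```

```text
(no output)
```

View pics/s13.png

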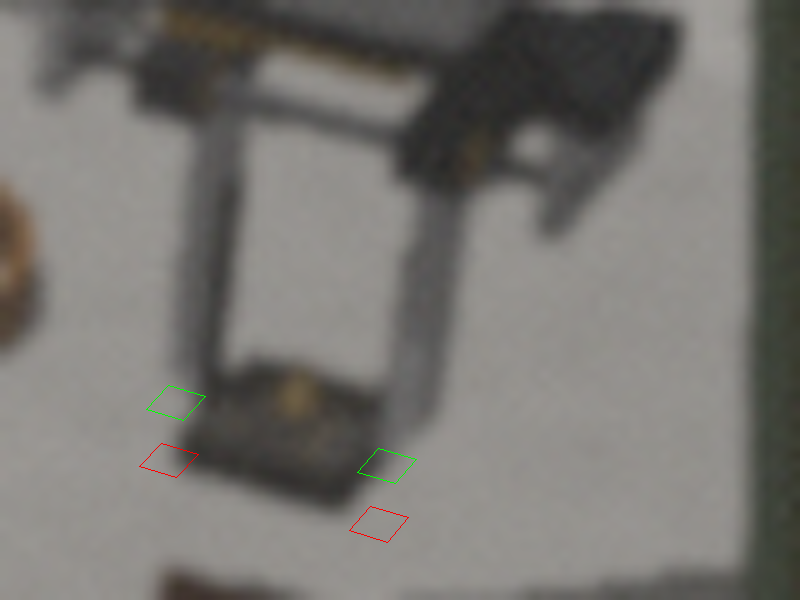

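View pics/w13.png

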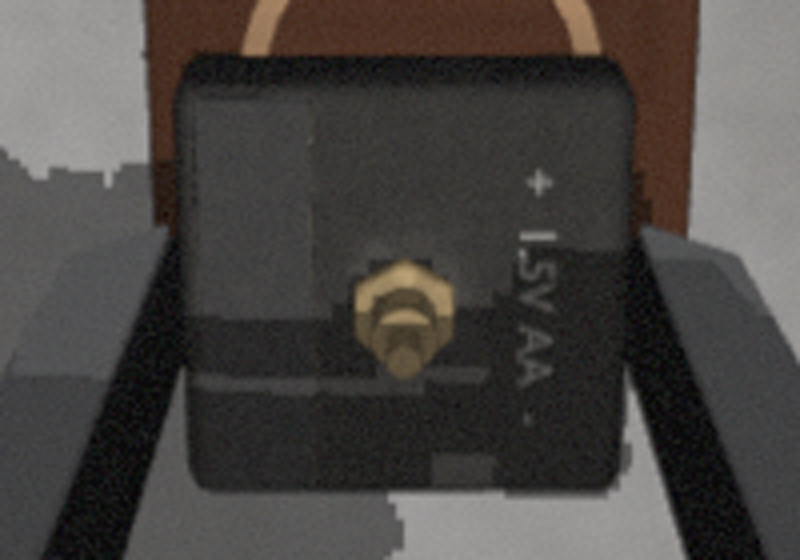

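The wrist view shows the body sitting about 5 mm forward of the finger centre line, so I will place by the picture: come down close, then compare the body with the rack in the same image.

jog_arm:
  commands:
    - [-0.7,0.3,2,-0.5,-0.6,0,0.5]
    - [0,0,2,0,0,0,0.5]
    - [0,0,2,0,0,0,0.5]
    - [0,0,1.5,0,0,0,0.5]
    - [0,0,0,0,0,0,0.5]
    - [0,0,0,0,0,0,0.5]

```text
t: 15.43
position: [507.4, -380.2, 33.3]
tool_rot: [[-0.029, 0.999, 0.015], [0.999, 0.03, -0.014], [-0.015, 0.015, -1.0]]
contact_force: [0.7, -0.0, -0.2]
width: 55.5
```

```bash
cat >> h.py <<'E'
def ov(name,p,c=None,held=None):
    c=c or capture('wrist'); im=c['frame'].copy(); x,y,a=p
    R=np.array([[np.cos(a),-np.sin(a)],[np.sin(a),np.cos(a)]])
    w=lambda X,Y,z:[*(R@[X,Y]+[x,y]),z]
    def seg(A,B,col):
        q=proj(c,[A,B]).round().astype(int); cv2.line(im,tuple(map(int,q[0])),tuple(map(int,q[1])),col,1)
    for s in(-55,55): seg(w(s,-190,14),w(s,190,14),(0,255,0))
    for Y in(-92,0,92): seg(w(-55,Y,28),w(55,Y,28),(255,255,0))
    for k in(138,46,-46,-138):
        q=proj(c,w(0,k,14))[0]
        if 0<q[1]<480: cv2.circle(im,tuple(map(int,q.round())),2,(255,0,255),-1)
    cv2.imwrite(name,im)
E
python3 - <<'E'
from h import *
p=(497.3,-234.9,.03)
go(slot(p,-138),-1,np.pi/2+.03); print(get_state()['tool_rot'])
ov('pics/w14.png',p)
E
```

```text
t 15.43 pos [ 507.4 -380.2   33.3] yaw 91.69 tilt 1.18 w 55.5 F [ 0.7 -0.  -0.2]
  shift cm [ 0.81 -0.62  3.41] turn z -0.03
[[-0.02946159  0.99945432  0.01493602]
 [ 0.99946062  0.02967208 -0.01407272]
 [-0.01450822  0.01451336 -0.99978941]]
```

View pics/w14.png

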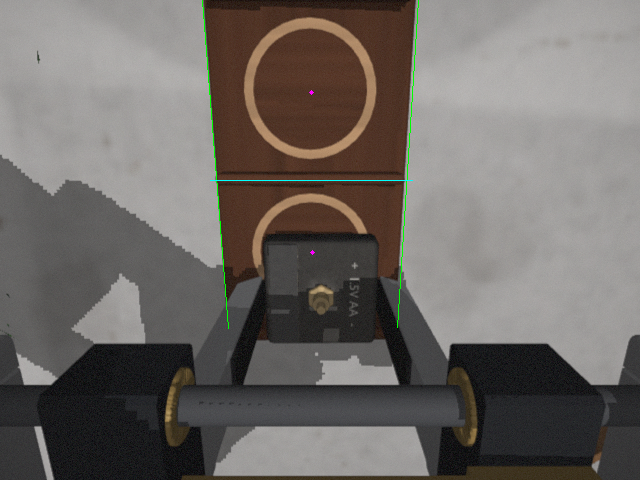

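jog_arm:
  commands:
    - [0.4,-0.6,1,0.8,0.8,0,0.5]
    - [0,0,1,0.1,0,0,0.5]
    - [0,0,0.4,0,0,0,0.5]
    - [0,0,0,0,0,0,0.5]
    - [0,0,0,0,0,0,0.5]

```text
t: 15.9
position: [503.3, -378.5, 11.6]
tool_rot: [[-0.03, 1.0, 0.002], [1.0, 0.03, -0.004], [-0.005, 0.002, -1.0]]
contact_force: [-0.4, 0.0, -0.2]
width: 55.5
```

```bash
python3 - <<'E'
from h import *
p=(497.3,-234.9,.03)
go([501.6,-376.4],-1,np.pi/2+.03); print(get_state()['tool_rot'])
ov('pics/w15.png',p)
E
```

```text
t 15.9 pos [ 503.3 -378.5   11.6] yaw 91.71 tilt 0.29 w 55.5 F [-0.4  0.  -0.2]
  shift cm [ 0.22 -0.17  1.26] turn z -0.01
[[-0.02983661  0.99955189  0.0024095 ]
 [ 0.99954444  0.02984718 -0.00447787]
 [-0.00454778  0.0022748  -0.99998707]]
```

View pics/w15.png

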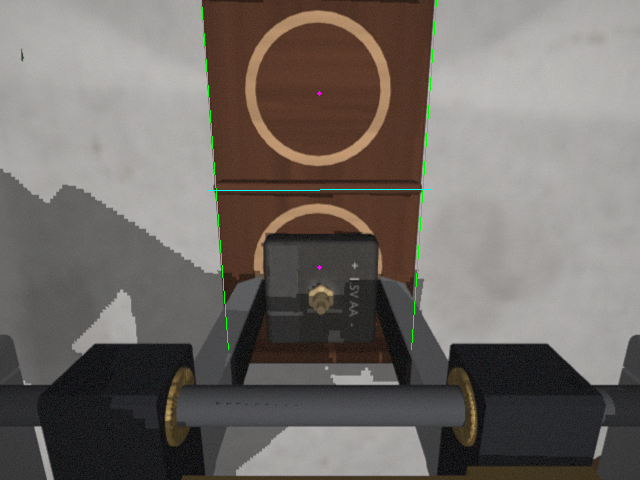

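jog_arm:
  commands:
    - [0.2,-0.2,0.5,0.1,0.2,0,0.5]
    - [0,0,0.4,0,0,0,0.5]
    - [0,0,0,0,0,0,0.5]
    - [0,0,0,0,0,0,0.5]

```text
t: 16.28
position: [501.6, -376.9, 2.6]
tool_rot: [[-0.03, 1.0, 0.002], [1.0, 0.03, -0.002], [-0.002, 0.001, -1.0]]
contact_force: [0.2, -0.3, -0.7]
width: 55.6
```

```bash
python3 - <<'E'
from h import *
p=(497.3,-234.9,.03)
go([501.6,-376.4],-1,np.pi/2+.03)
ov('pics/w16.png',p)
c=capture('scene'); cv2.imwrite('pics/s16.png',cv2.resize(c['frame'][150:250,330:450],None,fx=5,fy=5,interpolation=2))
E
```

```text
t 16.28 pos [ 501.6 -376.9    2.6] yaw 91.71 tilt 0.14 w 55.6 F [ 0.2 -0.3 -0.7]
  shift cm [0.05 0.   0.36] turn z -0.01
```

View pics/w16.png

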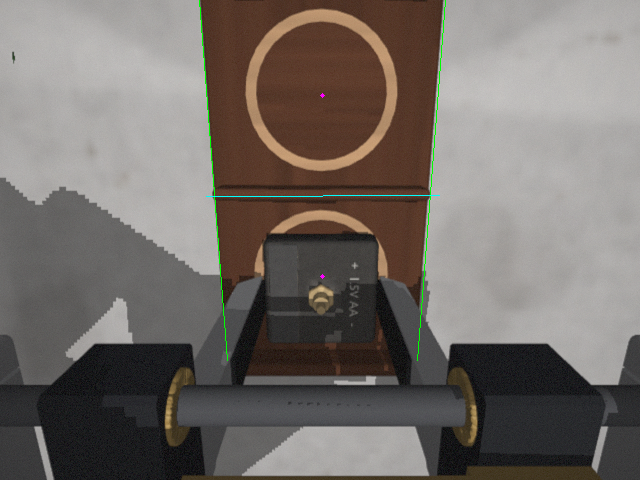

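View pics/s16.png

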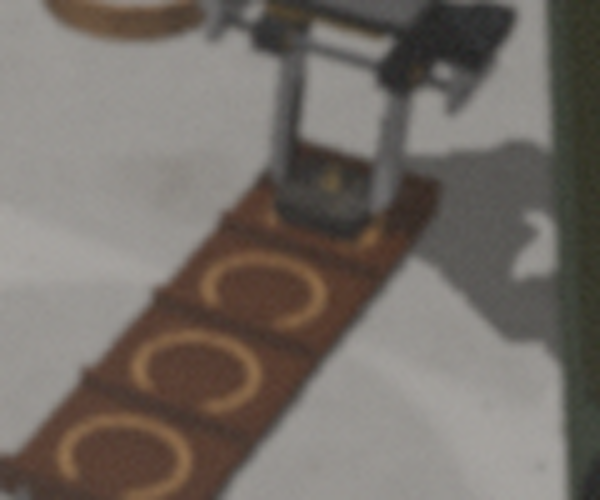

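jog_arm:
  commands:
    - [0,0,0.2,0,0,0,0.5]
    - [0,0,0.2,0,0,0,0.5]
    - [0,0,0,0,0,0,0.5]

```text
t: 16.63
position: [502.0, -377.3, -1.1]
tool_rot: [[-0.03, 1.0, 0.002], [1.0, 0.03, -0.003], [-0.003, 0.002, -1.0]]
contact_force: [-0.1, 0.2, -0.8]
width: 55.5
```

jog_arm:
  commands:
    - [0,0,0.1,0,0,0,0.5]
    - [0,0,0,0,0,0,0.8]
    - [0,0,0,0,0,0,0.8]
    - [0,0,0,0,0,0,0.8]
    - [0,0,0,0,0,0,0.8]
    - [0,0,0,0,0,0,0.8]

```text
t: 17.13
position: [502.9, -378.1, -1.0]
tool_rot: [[-0.03, 1.0, 0.004], [1.0, 0.03, -0.004], [-0.004, 0.004, -1.0]]
contact_force: [-0.1, 0.3, 0.3]
width: 75.1
```

jog_arm:
  commands:
    - [0,0,-1,0,0,0,0.8]
    - [0,0,-2,0,0,0,1]
    - [0,0,-3,0,0,0,1]
    - [0,0,-3,0,0,0,1]
    - [0,0,-3,0,0,0,1]
    - [0,0,-2,0,0,0,1]
    - [0,0,-2,0,0,0,1]
    - [0,0,0,0,0,0,1]

```text
t: 17.8
position: [500.7, -376.0, 167.9]
tool_rot: [[-0.03, 1.0, 0.001], [1.0, 0.03, -0.001], [-0.001, 0.001, -1.0]]
contact_force: [0.8, -1.3, 1.7]
width: 93.8
```

```bash
python3 - <<'E'
from h import *
p=(497.3,-234.9,.03); po=(565,215.2,.085)
go([567,266],170,np.pi/2+.085)
ov('pics/w17.png',p)
E
```

```text
t 17.8 pos [ 500.7 -376.   167.9] yaw 91.71 tilt 0.07 w 93.8 F [ 0.8 -1.3  1.7]
  shift cm [63.97  8.54 -0.26] turn z -3.16
```

View pics/w17.png

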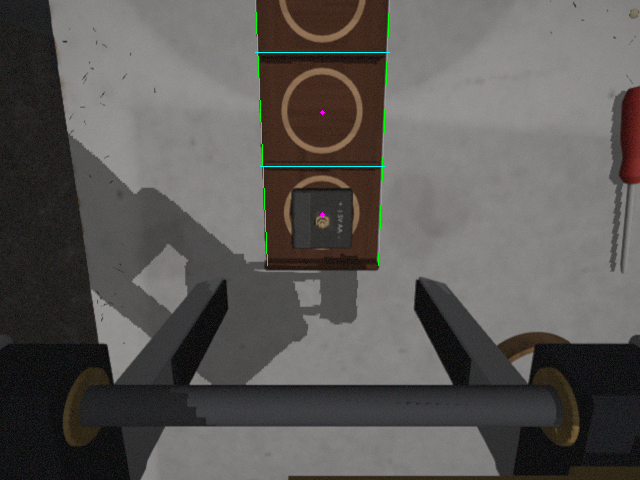

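```bash
python3 - <<'E'
from h import *
c=capture('wrist')
print('body',back(c,[322,218.5],30),'shaft',back(c,[322.5,222],47),'ring',back(c,[322,214.5],14),'ring2',back(c,[322,111],14))
p=(497.3,-234.9,.03);print(slot(p,-138),slot(p,-46))
c=capture('top');cv2.imwrite('pics/t17.png',cv2.resize(c['frame'][220:320,320:500],None,fx=4,fy=4,interpolation=2))
E
```

```text
body [ 500.05821808 -372.46463826   30.        ] shaft [ 500.42869934 -371.73907209   47.        ] ring [ 500.08785809 -372.1734717    14.        ] ring2 [ 497.30456907 -278.99542818   14.        ]
[ 501.43937903 -372.83790466] [ 498.67979301 -280.87930155]
```

View pics/t17.png

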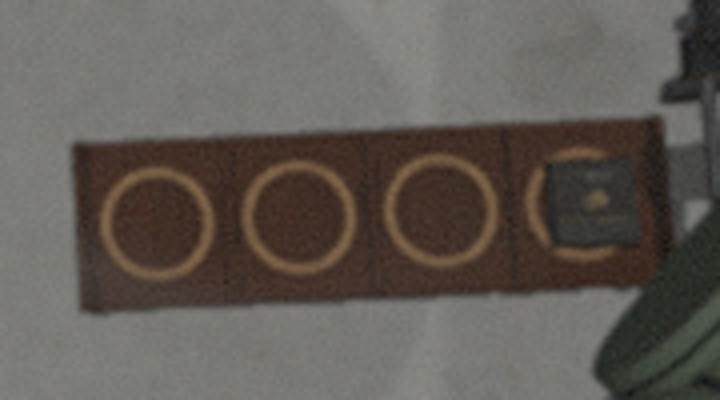

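The movement stands centred: body at (500.1, −372.5), ring at (500.1, −372.2). Next is the tub.

jog_arm:
  commands:
    - [2,0.2,-0.1,0,0,-0.2,1]
    - [3.6,0.4,-0.1,0,0,-0.2,1]
    - [3.6,0.4,-0.1,0,0,-0.2,1]
    - [3.6,0.4,-0.1,0,0,-0.2,1]
    - [3.6,0.4,-0.1,0,0,-0.2,1]
    - [3.6,0.5,-0.1,0,0,-0.2,1]
    - [3.6,0.5,-0.1,0,0,-0.2,1]
    - [3.6,0.5,-0.1,0,0,-0.2,1]
    - [3.6,0.5,-0.1,0,0,-0.2,1]
    - [3.6,0.5,-0.1,0,0,-0.2,1]
    - [3.6,0.5,-0.1,0,0,-0.2,1]
    - [3.6,0.5,-0.1,0,0,-0.2,1]
    - [3.6,0.5,-0.1,0,0,-0.2,1]
    - [3.6,0.6,-0.1,0,0,-0.2,1]
    - [3.6,0.6,-0.1,0,0,-0.2,1]
    - [3.6,0.6,-0.1,0,0,-0.2,1]
    - [2,0.3,0,0,0,0,1]
    - [0,0,0,0,0,0,1]
    - [0,0,0,0,0,0,1]

```text
t: 19.53
position: [511.5, 241.4, 135.4]
tool_rot: [[-0.079, 0.992, -0.093], [0.996, 0.082, 0.023], [0.03, -0.091, -0.995]]
contact_force: [-0.0, 0.3, -0.2]
width: 94.1
```

```bash
python3 - <<'E'
from h import *
po=(565,215.2,.085)
go([567,266],170,np.pi/2+.085); print(get_state()['tool_rot'])
ov('pics/w18.png',po)
E
```

```text
t 19.53 pos [511.5 241.4 135.4] yaw 94.56 tilt 5.51 w 94.1 F [-0.   0.3 -0.2]
  shift cm [ 2.11  5.4  -3.9 ] turn z -0.31
[[-0.07944729  0.99247735 -0.09314955]
 [ 0.99637329  0.08191894  0.02301184]
 [ 0.03046944 -0.09098349 -0.99538616]]
```

View pics/w18.png

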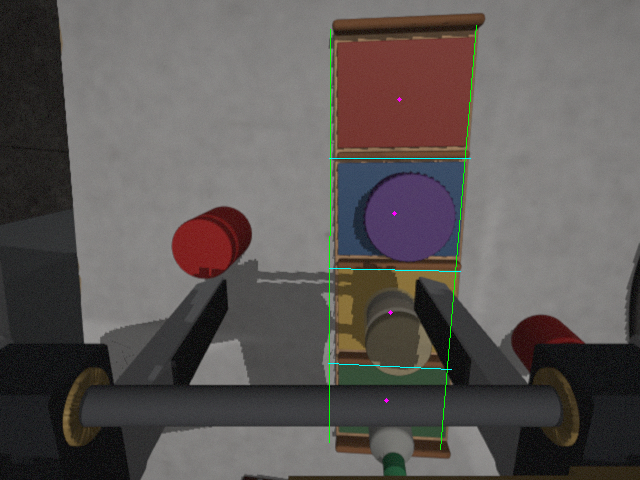

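jog_arm:
  commands:
    - [0.7,1.6,-0.5,-2,-0.9,0,1]
    - [0.7,1.6,-0.5,-2,-0.8,0,1]
    - [0.7,1.6,0,-1.2,0,0,1]
    - [0,0,0,0,0,0,1]
    - [0,0,0,0,0,0,1]

```text
t: 20.0
position: [562.4, 261.8, 141.3]
tool_rot: [[-0.073, 0.997, 0.006], [0.997, 0.073, -0.005], [-0.005, 0.005, -1.0]]
contact_force: [-1.2, -0.5, -0.4]
width: 94.0
```

```bash
python3 - <<'E'
from h import *
po=(566.5,217.5,.085)
go([567,266],170,np.pi/2+.085); print(get_state()['tool_rot'])
ov('pics/w19.png',po)
E
```

```text
t 20.0 pos [562.4 261.8 141.3] yaw 94.16 tilt 0.42 w 94.0 F [-1.2 -0.5 -0.4]
  shift cm [ 0.37  0.5  -2.87] turn z -0.71
[[-0.0726038   0.9973443   0.00574704]
 [ 0.9973482   0.07263071 -0.00462042]
 [-0.00502556  0.00539634 -0.99997281]]
```

View pics/w19.png

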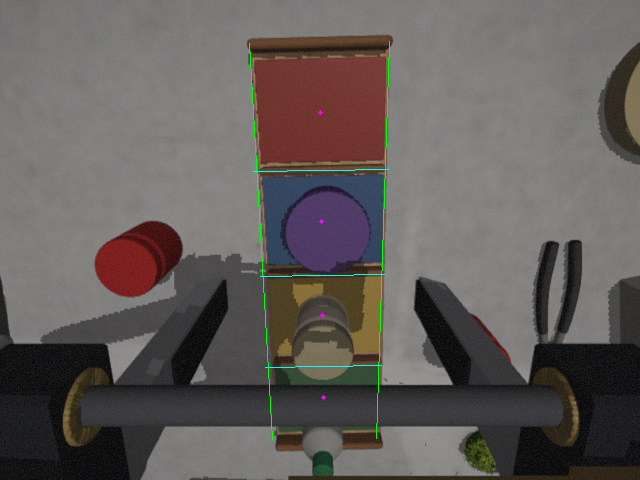

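```bash
python3 - <<'E'
from h import *
c=capture('wrist')
print('tub',back(c,[328,231.5],67), np.linalg.norm(back(c,[285.5,231.5],67)-back(c,[370.5,231.5],67)))
T=back(c,[328,231.5],67)[:2]
go(T,60,np.pi/2+.085)
E
```

```text
tub [567.13286137 268.06179744  67.        ] 64.01559959768264
t 20.1 pos [562.  261.6 141.3] yaw 94.15 tilt 0.39 w 93.7 F [ 0.3 -0.3  0.7]
  shift cm [0.65 0.52 8.13] turn z -0.72
```

jog_arm:
  commands:
    - [0.7,0.4,1,0.3,0.3,-0.7,1]
    - [0,0,2,0.1,0,0,1]
    - [0,0,2,0.1,0,0,1]
    - [0,0,1.5,0.1,0,0,1]
    - [0,0,0,0,0,0,1]
    - [0,0,0,0,0,0,1]

```text
t: 20.6
position: [566.9, 268.7, 73.6]
tool_rot: [[-0.084, 0.996, -0.004], [0.996, 0.084, 0.002], [0.002, -0.004, -1.0]]
contact_force: [0.7, 0.0, 0.6]
width: 94.3
```

```bash
python3 - <<'E'
from h import *
po=(566.5,217.5,.085)
go([567.1,269],2,np.pi/2+.085); print(get_state()['tool_rot'])
ov('pics/w20.png',po)
E
```

```text
t 20.6 pos [566.9 268.7  73.6] yaw 94.84 tilt 0.27 w 94.3 F [0.7 0.  0.6]
  shift cm [0.01 0.06 7.16] turn z -0.03
[[-0.08434209  0.99642734 -0.00435465]
 [ 0.99643433  0.08435092  0.00188502]
 [ 0.0022456  -0.00418013 -0.99998874]]
```

View pics/w20.png

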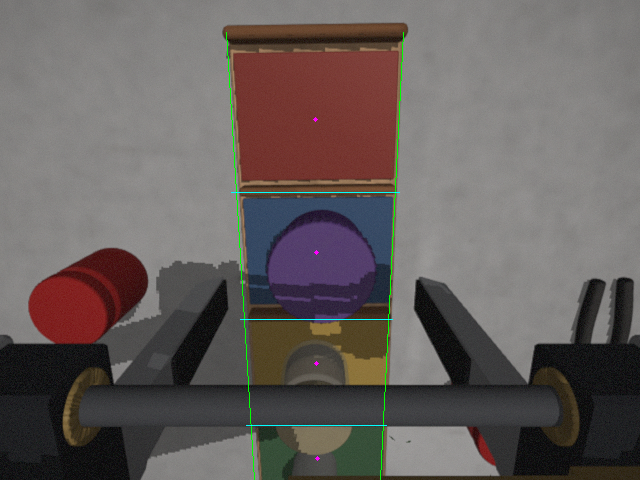

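```bash
python3 - <<'E'
from h import *
c=capture('wrist')
T=back(c,[321.3,270.5],67); print(T)
print(proj(c,[*T[:2],67]))
E
```

```text
[565.87841185 268.94965706  67.        ]
[[321.3 270.5]]
```

jog_arm:
  commands:
    - [0.2,0,2,0,0,0,1]
    - [0,0,2,0.1,0,0,1]
    - [0,0,1.5,0,0,0,1]
    - [0,0,0,0,0,0,1]
    - [0,0,0,0,0,0,1]

```text
t: 21.12
position: [573.5, 273.2, 25.8]
tool_rot: [[-0.085, 0.996, 0.009], [0.996, 0.085, 0.007], [0.006, 0.009, -1.0]]
contact_force: [0.3, 0.2, -0.2]
width: 93.9
```

```bash
python3 - <<'E'
from h import *
go([567.1,270],1,np.pi/2+.085); print(get_state()['tool_rot'])
E
```

```text
t 21.12 pos [573.5 273.2  25.8] yaw 94.85 tilt 0.64 w 93.9 F [ 0.3  0.2 -0.2]
  shift cm [-0.28 -0.69  2.47] turn z -0.02
[[-0.08462233  0.99637362  0.00886946]
 [ 0.99639542  0.08456445  0.00671004]
 [ 0.00593567  0.00940531 -0.99993815]]
```

jog_arm:
  commands:
    - [-0.3,-0.7,0.8,0.6,-0.3,0,1]
    - [0,0,0.8,0,0,0,1]
    - [0,0,0.5,0,0,0,1]
    - [0,0,0,0,0,0,1]
    - [0,0,0,0,0,0,1]

```text
t: 21.53
position: [569.9, 270.5, 8.2]
tool_rot: [[-0.085, 0.996, 0.006], [0.996, 0.085, 0.003], [0.002, 0.006, -1.0]]
contact_force: [0.3, -0.3, -0.3]
width: 94.1
```

```bash
python3 - <<'E'
from h import *
go([566.5,270],1,np.pi/2+.085); print(get_state()['tool_rot'])
E
```

```text
t 21.53 pos [569.9 270.5   8.2] yaw 94.86 tilt 0.37 w 94.1 F [ 0.3 -0.3 -0.3]
  shift cm [-0.03 -0.35  0.72] turn z -0.01
[[-0.08466812  0.9963916   0.00592346]
 [ 0.99640706  0.08465409  0.00258188]
 [ 0.00207112  0.00612078 -0.99997912]]
```

jog_arm:
  commands:
    - [0,-0.3,0.5,0.4,0,0,1]
    - [0,0,0.2,0,0,0,1]
    - [0,0,0,0,0,0,0.55]
    - [0,0,0,0,0,0,0.55]
    - [0,0,0,0,0,0,0.55]
    - [0,0,0,0,0,0,0.55]
    - [0,0,0,0,0,0,0.55]
    - [0,0,0,0,0,0,0.55]
    - [0,0,0,0,0,0,0.55]
    - [0,0,0,0,0,0,0.55]
    - [0,0,0,0,0,0,0.55]
  squeeze: 18

```text
t: 22.45
position: [567.5, 270.6, 1.5]
tool_rot: [[-0.085, 0.996, 0.0], [0.996, 0.085, 0.003], [0.003, 0.0, -1.0]]
contact_force: [-0.4, 0.4, 0.4]
width: 61.2
```

Gripped at 61 mm, which is the body, not the lid. I lift.

jog_arm:
  commands:
    - [0,0,-0.5,0,0,0,0.55]
    - [0,0,-1,0,0,0,0.55]
    - [0,0,-2,0,0,0,0.55]
    - [0,0,-2.5,0,0,0,0.55]
    - [0,0,-3,0,0,0,0.55]
    - [0,0,-3,0,0,0,0.55]
    - [0,0,-3,0,0,0,0.55]
    - [0,0,-2.5,0,0,0,0.55]
    - [0,0,-1.5,0,0,0,0.55]
    - [0,0,0,0,0,0,0.55]
    - [0,0,0,0,0,0,0.55]

```text
t: 23.37
position: [565.4, 269.5, 205.2]
tool_rot: [[-0.085, 0.996, -0.002], [0.996, 0.085, 0.002], [0.002, -0.002, -1.0]]
contact_force: [-0.1, -0.0, -2.2]
width: 60.9
```

```bash
python3 - <<'E'
from h import *
p=(496.3,-233.8,.03)
go(slot(p,-46),170,np.pi/2+.03); print(slot(p,-46))
c=capture('wrist'); cv2.imwrite('pics/w21.png',c['frame'])
E
```

```text
t 23.37 pos [565.4 269.5 205.2] yaw 94.86 tilt 0.17 w 60.9 F [-0.1 -0.  -2.2]
  shift cm [-54.16 -11.39   3.43] turn z 3.14
[ 497.67979301 -279.77930155]
```

View pics/w21.png

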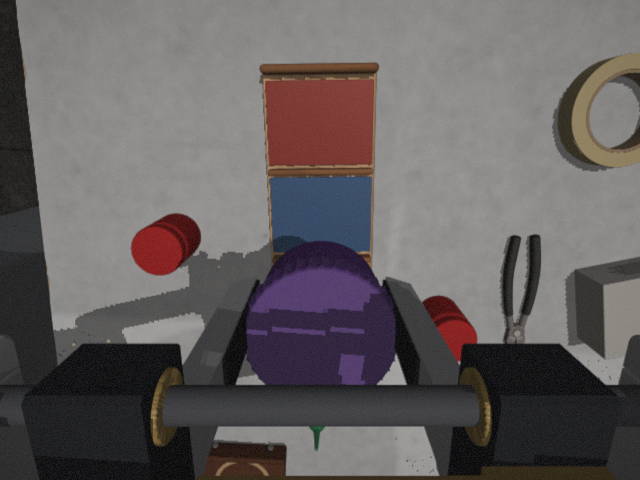

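jog_arm:
  commands:
    - [-1.5,-0.3,-0.1,0,0,0.2,0.55]
    - [-3,-0.6,-0.1,0,0,0.2,0.55]
    - [-3.5,-0.7,-0.1,0,0,0.2,0.55]
    - [-3.5,-0.7,-0.1,0,0,0.2,0.55]
    - [-3.5,-0.7,-0.1,0,0,0.2,0.55]
    - [-3.5,-0.7,-0.1,0,0,0.2,0.55]
    - [-3.5,-0.7,-0.1,0,0,0.2,0.55]
    - [-3.5,-0.6,-0.1,0,0,0.2,0.55]
    - [-2,-0.3,0,0,0,0.2,0.55]
    - [0,0,0,0,0,0,0.55]

```text
t: 24.25
position: [514.7, -25.7, 193.6]
tool_rot: [[-0.055, 0.998, -0.038], [0.998, 0.055, -0.002], [-0.0, -0.038, -0.999]]
contact_force: [0.1, -0.6, -0.9]
width: 60.8
```

```bash
python3 - <<'E'
from h import *
p=(496.3,-233.8,.03)
go(slot(p,-46),170,np.pi/2+.03); print(get_state()['tool_rot'])
E
```

```text
t 24.25 pos [514.7 -25.7 193.6] yaw 93.17 tilt 2.17 w 60.8 F [ 0.1 -0.6 -0.9]
  shift cm [-25.27  -3.01   2.48] turn z 1.45
[[-5.53175031e-02  9.97755575e-01 -3.77331026e-02]
 [ 9.98468788e-01  5.52692607e-02 -2.32123243e-03]
 [-2.30541910e-04 -3.78037300e-02 -9.99285157e-01]]
```

jog_arm:
  commands:
    - [-2,-0.2,0,-1,0,0.2,0.55]
    - [-3.5,-0.4,0,-1,0,0.2,0.55]
    - [-3.5,-0.4,0,-0.5,0,0.2,0.55]
    - [-3.5,-0.4,0,-0.5,0,0.2,0.55]
    - [-3.5,-0.4,0.2,-0.3,0,0.2,0.55]
    - [-3.5,-0.4,0.3,-0.3,0,0.2,0.55]
    - [-3,-0.3,0.5,-0.3,0,0.2,0.55]
    - [-2.5,-0.3,0.5,0,0,0,0.55]
    - [0,0,0,0,0,0,0.55]
    - [0,0,0,0,0,0,0.55]

```text
t: 25.08
position: [482.9, -281.0, 159.2]
tool_rot: [[-0.029, 1.0, 0.007], [0.999, 0.029, 0.019], [0.019, 0.008, -1.0]]
contact_force: [1.2, 0.4, -0.1]
width: 61.2
```

```bash
python3 - <<'E'
from h import *
p=(496.3,-233.8,.03)
go(slot(p,-46),80,np.pi/2+.03); print(get_state()['tool_rot'])
ov('pics/w22.png',p)
E
```

```text
t 25.08 pos [ 482.9 -281.   159.2] yaw 91.65 tilt 1.15 w 61.2 F [ 1.2  0.4 -0.1]
  shift cm [-0.07  1.42  7.93] turn z -0.07
[[-0.02871296  0.99956278  0.00705767]
 [ 0.99941418  0.02857571  0.01883408]
 [ 0.01862417  0.00759432 -0.99979771]]
```

View pics/w22.png

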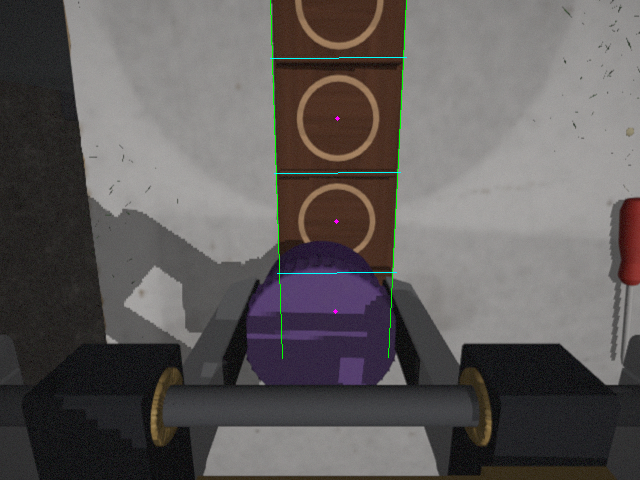

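```bash
python3 - <<'E'
from h import *
c=capture('wrist');s=get_state();P=s['position'];R=np.array(s['tool_rot'])
for r in(318,322,326):
    X=back(c,[321.5,r],P[2]+65.5); print(r,R.T@(X-P))
f=c['frame'];cv2.imwrite('pics/w23.png',cv2.resize(f[230:390,220:420],None,fx=4,fy=4,interpolation=2))
print(proj(c,[P+R@[0,0,-65.5],P+R@[0,33.5,-65.5],P+R@[33.5,0,-65.5],P+R@[33.5,0,-65.5+14]]))
E
```

```text
318 [  6.24612141  -1.11430548 -65.40843626]
322 [  4.47944507  -1.11725619 -65.44038349]
326 [  2.70257053  -1.12022393 -65.47251513]
[[324.26088301 332.00879148]
 [406.51615227 331.86726995]
 [324.28664377 253.70191544]
 [324.00363193 243.4147668 ]]
```

View pics/w23.png

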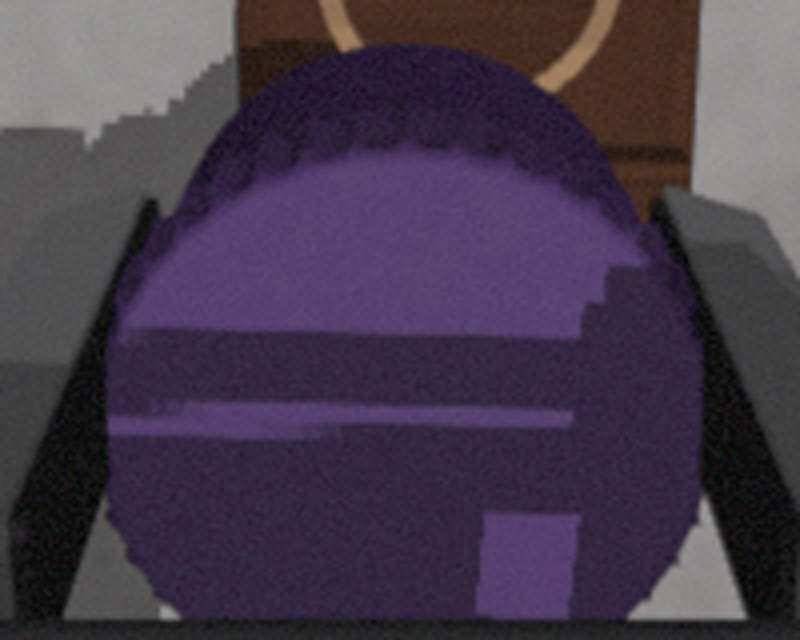

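jog_arm:
  commands:
    - [0.2,0.8,1,0.4,-0.5,0,0.55]
    - [0.2,0.8,2,0.1,-0.5,0,0.55]
    - [0,0,2,0.1,0,0,0.55]
    - [0,0,2,0.1,0,0,0.55]
    - [0,0,2,0.1,0,0,0.55]
    - [0,0,0,0,0,0,0.55]
    - [0,0,0,0,0,0,0.55]

```text
t: 25.77
position: [506.4, -263.6, 65.8]
tool_rot: [[-0.044, 0.999, -0.003], [0.999, 0.044, -0.002], [-0.001, -0.003, -1.0]]
contact_force: [0.4, 0.5, -0.7]
width: 60.8
```

```bash
python3 - <<'E'
from h import *
p=(496.3,-233.8,.03)
go([499,-277],20,np.pi/2+.03); print(get_state()['tool_rot'])
ov('pics/w24.png',p)
c=capture('scene'); cv2.imwrite('pics/s24.png',cv2.resize(c['frame'][130:270,310:450],None,fx=5,fy=5,interpolation=2))
E
```

```text
t 25.77 pos [ 506.4 -263.6   65.8] yaw 92.53 tilt 0.19 w 60.8 F [ 0.4  0.5 -0.7]
  shift cm [-1.3  -0.78  4.58] turn z 0.81
[[-0.04416997  0.99901996 -0.00285209]
 [ 0.99902292  0.04416547 -0.00162047]
 [-0.00149292 -0.00292088 -0.99999462]]
```

View pics/w24.png

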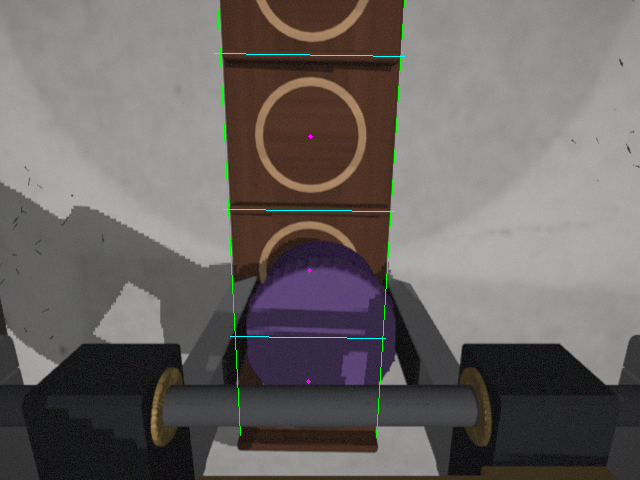

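View pics/s24.png

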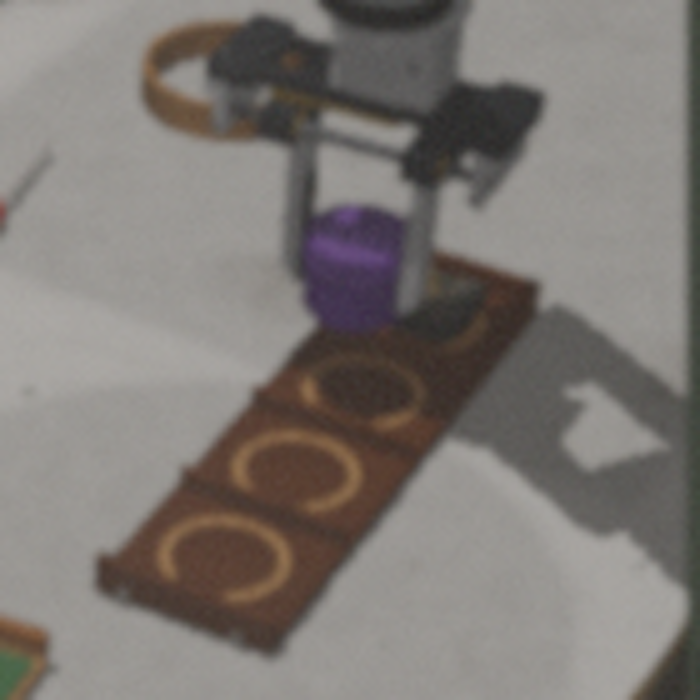

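jog_arm:
  commands:
    - [-0.6,-0.4,1,-0.1,0,0.4,0.55]
    - [-0.6,-0.4,1,-0.1,0,0.4,0.55]
    - [0,0,1,0,0,0,0.55]
    - [0,0,0,0,0,0,0.55]
    - [0,0,0,0,0,0,0.55]

```text
t: 26.28
position: [501.4, -280.2, 38.5]
tool_rot: [[-0.028, 1.0, 0.009], [1.0, 0.028, -0.008], [-0.008, 0.009, -1.0]]
contact_force: [-0.2, -0.6, -1.2]
width: 60.9
```

```bash
python3 - <<'E'
from h import *
p=(496.3,-233.8,.03)
go([499,-277],0,np.pi/2+.03); print(get_state()['tool_rot'])
ov('pics/w25.png',p)
E
```

```text
t 26.28 pos [ 501.4 -280.2   38.5] yaw 91.62 tilt 0.69 w 60.9 F [-0.2 -0.6 -1.2]
  shift cm [ 0.36 -0.27  3.84] turn z -0.1
[[-0.02828637  0.9995595   0.0089826 ]
 [ 0.9995648   0.0283595  -0.00812085]
 [-0.00837201  0.00874898 -0.99992668]]
```

View pics/w25.png

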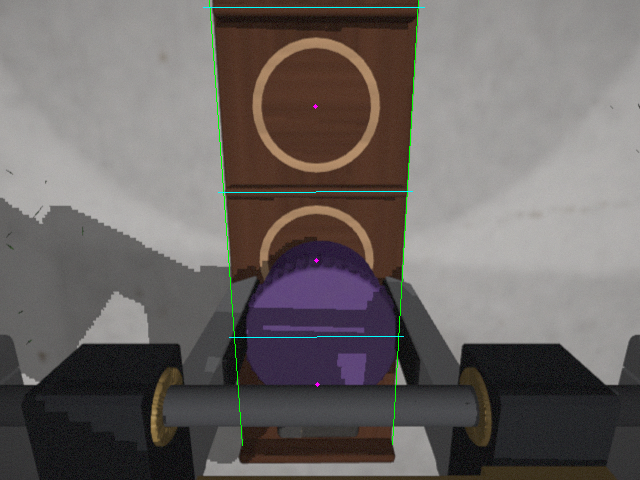

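jog_arm:
  commands:
    - [0.3,-0.2,1,0.4,0.4,0,0.55]
    - [0,0,1,0.1,0,0,0.55]
    - [0,0,0.5,0,0,0,0.55]
    - [0,0,0,0,0,0,0.55]
    - [0,0,0,0,0,0,0.55]

```text
t: 26.75
position: [499.1, -277.2, 10.9]
tool_rot: [[-0.028, 1.0, -0.001], [1.0, 0.028, -0.0], [-0.0, -0.001, -1.0]]
contact_force: [0.3, 0.2, -1.7]
width: 61.1
```

```bash
python3 - <<'E'
from h import *
p=(496.3,-233.8,.03)
go([499,-277],0,np.pi/2+.03); print(get_state()['tool_rot'])
ov('pics/w26.png',p)
c=capture('scene'); cv2.imwrite('pics/s26.png',cv2.resize(c['frame'][150:250,330:450],None,fx=6,fy=6,interpolation=2))
E
```

```text
t 26.75 pos [ 499.1 -277.2   10.9] yaw 91.59 tilt 0.06 w 61.1 F [ 0.3  0.2 -1.7]
  shift cm [ 0.02 -0.01  1.09] turn z -0.13
[[-2.77453669e-02  9.99614659e-01 -8.53547781e-04]
 [ 9.99614914e-01  2.77449549e-02 -4.90866933e-04]
 [-4.66996137e-04 -8.66838375e-04 -9.99999515e-01]]
```

View pics/s26.png

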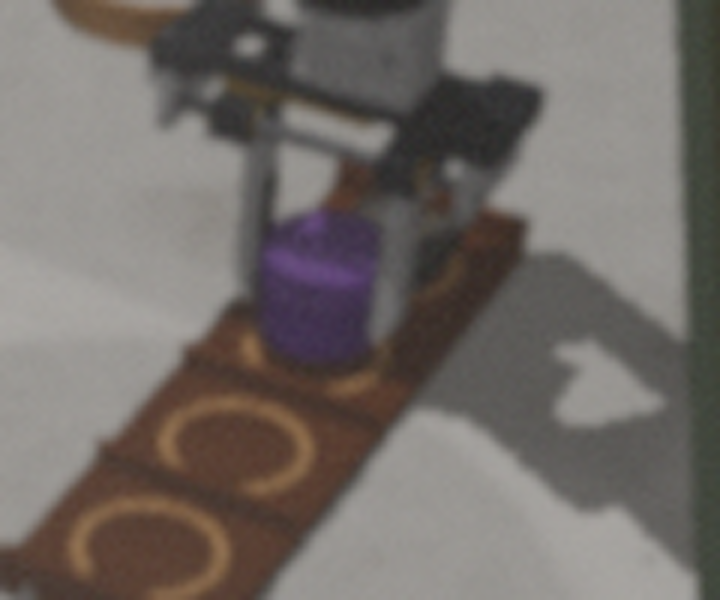

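View pics/w26.png

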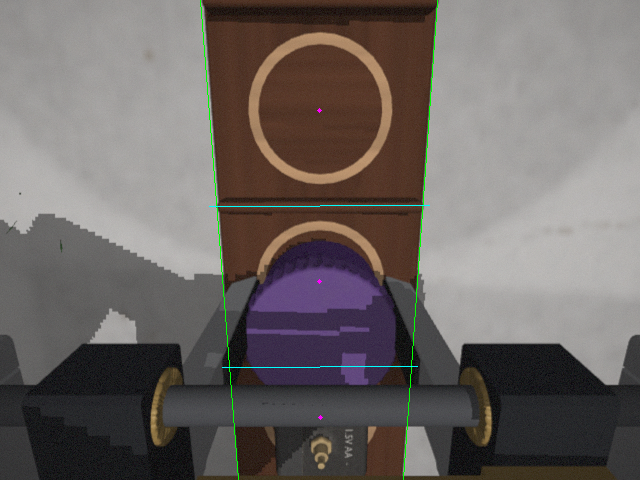

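jog_arm:
  commands:
    - [0,0,0.4,0,0,0,0.55]
    - [0,0,0.4,0,0,0,0.55]
    - [0,0,0,0,0,0,0.55]

```text
t: 27.1
position: [500.3, -277.9, 3.6]
tool_rot: [[-0.028, 1.0, 0.001], [1.0, 0.028, -0.002], [-0.002, 0.001, -1.0]]
contact_force: [-0.2, 0.1, -1.5]
width: 61.0
```

jog_arm:
  commands:
    - [0,0,0.2,0,0,0,0.55]
    - [0,0,0,0,0,0,0.55]
    - [0,0,0,0,0,0,0.55]

```text
t: 27.35
position: [500.4, -277.9, 1.5]
tool_rot: [[-0.028, 1.0, 0.002], [1.0, 0.028, -0.002], [-0.002, 0.002, -1.0]]
contact_force: [0.7, -0.3, -1.2]
width: 61.2
```

jog_arm:
  commands:
    - [0,0,0.2,0,0,0,0.55]
    - [0,0,0,0,0,0,0.55]
    - [0,0,0,0,0,0,0.55]

```text
t: 27.6
position: [500.6, -278.1, -0.4]
tool_rot: [[-0.028, 1.0, 0.002], [1.0, 0.028, -0.003], [-0.003, 0.002, -1.0]]
contact_force: [0.7, -0.1, -1.8]
width: 61.0
```

jog_arm:
  commands:
    - [0,0,0.1,0,0,0,0.55]
    - [0,0,0,0,0,0,0.55]
    - [0,0,0,0,0,0,0.55]

```text
t: 27.85
position: [500.8, -278.2, -1.4]
tool_rot: [[-0.028, 1.0, 0.002], [1.0, 0.028, -0.003], [-0.003, 0.002, -1.0]]
contact_force: [-0.8, -0.2, -0.4]
width: 61.1
```

The force reading drops from about −1.5 N (the weight) to about 0, so the tub has landed. I release and go up.

jog_arm:
  commands:
    - [0,0,0,0,0,0,0.9]
    - [0,0,0,0,0,0,0.9]
    - [0,0,0,0,0,0,0.9]
    - [0,0,0,0,0,0,0.9]
    - [0,0,0,0,0,0,1]
    - [0,0,-0.5,0,0,0,1]
    - [0,0,-1.5,0,0,0,1]
    - [0,0,-2.5,0,0,0,1]
    - [0,0,-3,0,0,0,1]
    - [0,0,-3,0,0,0,1]
    - [0,0,-3,0,0,0,1]
    - [0,0,-2.5,0,0,0,1]
    - [0,0,-1.5,0,0,0,1]
    - [0,0,0,0,0,0,1]

```text
t: 29.02
position: [499.4, -277.0, 183.6]
tool_rot: [[-0.028, 1.0, 0.001], [1.0, 0.028, -0.002], [-0.002, 0.001, -1.0]]
contact_force: [0.3, -0.6, 0.5]
width: 94.1
```

```bash
python3 - <<'E'
from h import *
p=(496.3,-233.8,.03); po=(566.5,218.5,.085)
print(slot(po,-46)); go(slot(po,-46),190,np.pi/2+.085)
c=capture('wrist')
ov('pics/w27.png',p,c)
s=[m for m in regions_of(c,'tub')][:1]
for m in s: print(m['bbox'],m['score'])
E
```

```text
[570.40529341 172.66607497]
t 29.02 pos [ 499.4 -277.   183.6] yaw 91.61 tilt 0.11 w 94.1 F [ 0.3 -0.6  0.5]
  shift cm [44.75  8.36 -0.72] turn z -3.26
[292.8, 281.9, 349.1, 336.9] 0.4
```

View pics/w27.png

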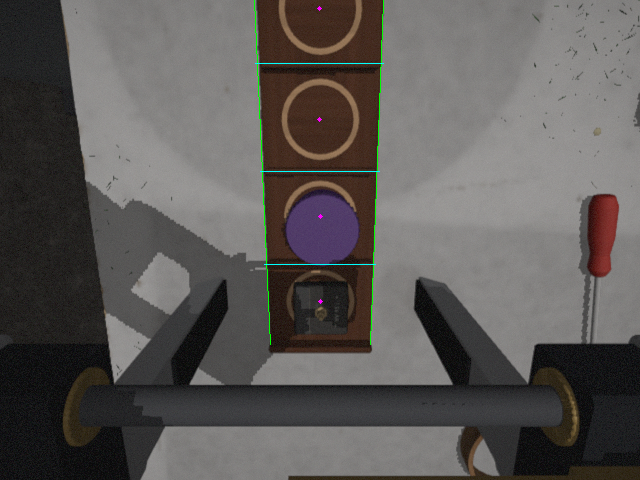

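```bash
python3 - <<'E'
from h import *
c=capture('wrist');p=(496.3,-233.8,.03)
print(back(c,[322,229],64),slot(p,-46),proj(c,[*slot(p,-46),64]))
E
```

```text
[ 497.6381351  -277.78933569   64.        ] [ 497.67979301 -279.77930155] [[321.98376715 231.23543196]]
```

jog_arm:
  commands:
    - [2,0.3,-0.2,0,0,-0.3,1]
    - [3.5,0.6,-0.2,0,0,-0.3,1]
    - [3.5,0.6,-0.2,-0.3,0,-0.3,1]
    - [3.5,0.6,-0.2,-0.3,0,-0.3,1]
    - [3.5,0.6,-0.2,-0.3,0,-0.3,1]
    - [3.5,0.7,-0.2,-0.3,0,-0.3,1]
    - [3.5,0.7,-0.2,-0.3,0,-0.3,1]
    - [3.5,0.7,-0.2,-0.3,0,-0.3,1]
    - [2,0.4,0,0,0,-0.3,1]
    - [0,0,0,0,0,0,1]

```text
t: 30.0
position: [520.5, 26.9, 171.1]
tool_rot: [[-0.068, 0.998, -0.016], [0.997, 0.069, 0.021], [0.022, -0.015, -1.0]]
contact_force: [-1.2, 0.5, 0.4]
width: 94.0
```

```bash
python3 - <<'E'
from h import *
po=(566.5,218.5,.085)
go([570,170],180,np.pi/2+.085); print(get_state()['tool_rot'])
E
```

```text
t 30.0 pos [520.5  26.9 171.1] yaw 93.93 tilt 1.5 w 94.0 F [-1.2  0.5  0.4]
  shift cm [13.96  5.91 -0.67] turn z -0.94
[[-0.06845929  0.99752355 -0.01612712]
 [ 0.99741623  0.06878687  0.02071776]
 [ 0.02177578 -0.01466713 -0.99965529]]
```

The tub is within 2 mm of its place's centre. On to the jar.

jog_arm:
  commands:
    - [3,1.5,-0.5,-0.4,-0.6,-0.3,1]
    - [3,1.5,-0.5,-0.4,-0.6,-0.3,1]
    - [3,1.4,-0.3,0,0,-0.3,1]
    - [1.5,0.5,0,0,0,0,1]
    - [0,0,0,0,0,0,1]
    - [0,0,0,0,0,0,1]

```text
t: 30.5
position: [554.9, 134.6, 170.7]
tool_rot: [[-0.083, 0.996, -0.024], [0.997, 0.083, -0.005], [-0.003, -0.025, -1.0]]
contact_force: [-0.3, 0.2, -0.3]
width: 93.7
```

```bash
python3 - <<'E'
from h import *
po=(566.5,218.5,.085)
go([570,170],180,np.pi/2+.085); print(get_state()['tool_rot'])
ov('pics/w28.png',po)
E
```

```text
t 30.5 pos [554.9 134.6 170.7] yaw 94.76 tilt 1.44 w 93.7 F [-0.3  0.2 -0.3]
  shift cm [ 3.4   1.77 -0.98] turn z -0.11
[[-0.08298534  0.99625055 -0.02445984]
 [ 0.99654515  0.08287745 -0.00539363]
 [-0.00334623 -0.02482293 -0.99968626]]
```

View pics/w28.png

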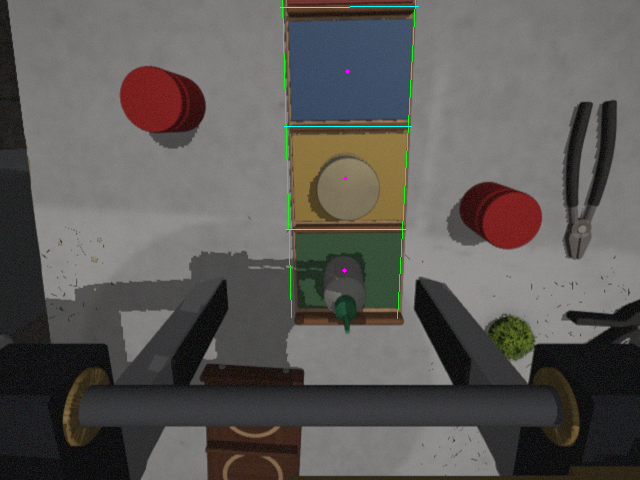

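```bash
python3 - <<'E'
from h import *
c=capture('wrist')
print('jar',back(c,[348,188],79),np.linalg.norm(back(c,[316,188],79)-back(c,[380,188],79)))
print('drop tip',back(c,[347,331],137))
for X in([577,78,17],[577,80,17],[577,80,93],[577,80,137]): print(proj(c,X))
T=back(c,[348,188],79)[:2]; go(T,80,np.pi/2+.085)
E
```

```text
jar [569.44493461 172.13944561  79.        ] 49.36033248814507
drop tip [575.40000143  81.61526762 137.        ]
[[343.38941448 273.65325784]]
[[343.58546773 271.77197596]]
[[346.58363782 305.42045877]]
[[349.06546904 333.27406693]]
t 30.6 pos [554.7 133.8 170.9] yaw 94.66 tilt 1.44 w 94.4 F [ 0.1 -0.   0.1]
  shift cm [3.73 2.01 9.03] turn z -0.21
```

jog_arm:
  commands:
    - [1.9,1,1,-0.7,-0.1,-0.1,1]
    - [1.9,0.9,2,-0.7,0,0,1]
    - [0,0,2,0.1,0,0,1]
    - [0,0,2,0.1,0,0,1]
    - [0,0,0,0,0,0,1]
    - [0,0,0,0,0,0,1]

```text
t: 31.1
position: [571.0, 162.9, 98.1]
tool_rot: [[-0.07, 0.998, -0.003], [0.998, 0.07, -0.009], [-0.008, -0.003, -1.0]]
contact_force: [0.5, 0.2, 0.1]
width: 93.7
```

```bash
python3 - <<'E'
from h import *
po=(566.5,219.5,.085)
go([569.5,172.5],11,np.pi/2+.085); print(get_state()['tool_rot'])
ov('pics/w29.png',po)
E
```

```text
t 31.1 pos [571.  162.9  98.1] yaw 94.01 tilt 0.52 w 93.7 F [0.5 0.2 0.1]
  shift cm [ 1.04 -0.05  8.7 ] turn z -0.86
[[-0.06992955  0.99754863 -0.00256616]
 [ 0.99751623  0.06990505 -0.00864054]
 [-0.00843998 -0.00316401 -0.99995938]]
```

View pics/w29.png

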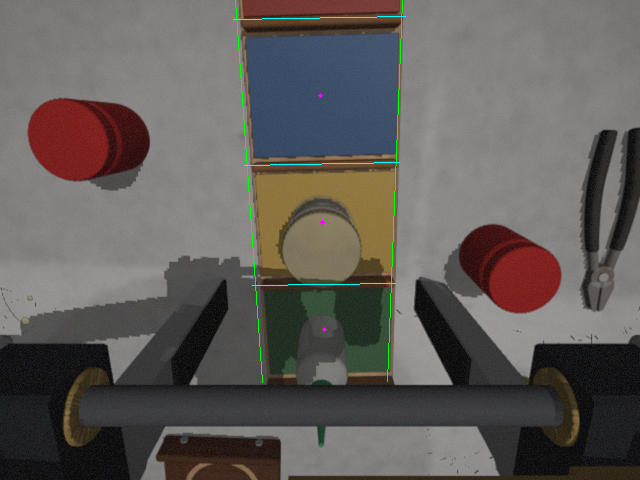

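```bash
python3 - <<'E'
from h import *
c=capture('wrist')
T=back(c,[321.5,246.5],79)[:2];print(T); go(T,11,np.pi/2+.085)
E
```

```text
[569.28069578 173.94860772]
t 31.2 pos [571.2 163.2  98.7] yaw 94.01 tilt 0.49 w 94.3 F [ 0.  -0.1 -0.8]
  shift cm [ 1.16 -0.1   8.76] turn z -0.86
```

jog_arm:
  commands:
    - [0.5,0,1,0.1,0.3,-0.4,1]
    - [0.5,0,2,0.1,0.2,-0.4,1]
    - [0,0,2,0.2,0,0,1]
    - [0,0,1,0.2,0,0,1]
    - [0,0,0,0,0,0,1]
    - [0,0,0,0,0,0,1]

```text
t: 31.7
position: [577.1, 173.0, 43.6]
tool_rot: [[-0.082, 0.997, 0.002], [0.997, 0.082, 0.003], [0.003, 0.002, -1.0]]
contact_force: [0.2, -0.7, 1.0]
width: 93.9
```

```bash
python3 - <<'E'
from h import *
go([569.2,172.5],11,np.pi/2+.085); print(get_state()['tool_rot'])
E
```

```text
t 31.7 pos [577.1 173.   43.6] yaw 94.73 tilt 0.19 w 93.9 F [ 0.2 -0.7  1. ]
  shift cm [ 0.   -0.8   3.26] turn z -0.14
[[-0.08243613  0.99659518  0.00152878]
 [ 0.99659215  0.08243124  0.00302987]
 [ 0.00289354  0.00177334 -0.99999424]]
```

jog_arm:
  commands:
    - [0,-0.8,0,0,-0.2,-0.1,1]
    - [0,0,1,0.1,0,0,1]
    - [0,0,1,0.1,0,0,1]
    - [0,0,1,0.1,0,0,1]
    - [0,0,0,0,0,0,1]
    - [0,0,0,0,0,0,1]

```text
t: 32.2
position: [571.3, 172.9, 14.7]
tool_rot: [[-0.085, 0.996, 0.003], [0.996, 0.085, -0.0], [-0.0, 0.003, -1.0]]
contact_force: [0.3, 0.3, -0.2]
width: 94.2
```

```bash
python3 - <<'E'
from h import *
go([569.2,173.3],11,np.pi/2+.085); print(get_state()['tool_rot'])
E
```

```text
t 32.2 pos [571.3 172.9  14.7] yaw 94.86 tilt 0.17 w 94.2 F [ 0.3  0.3 -0.2]
  shift cm [ 0.06 -0.21  0.37] turn z -0.01
[[-8.46850135e-02  9.96403311e-01  2.98175183e-03]
 [ 9.96407688e-01  8.46858600e-02 -1.58578754e-04]
 [-4.10520613e-04  2.95761120e-03 -9.99995542e-01]]
```

jog_arm:
  commands:
    - [0,-0.2,0.3,0.2,0,0,1]
    - [0,0,0,0,0,0,0.45]
    - [0,0,0,0,0,0,0.45]
    - [0,0,0,0,0,0,0.45]
    - [0,0,0,0,0,0,0.45]
    - [0,0,0,0,0,0,0.45]
    - [0,0,0,0,0,0,0.45]
    - [0,0,0,0,0,0,0.45]
    - [0,0,0,0,0,0,0.45]
    - [0,0,0,0,0,0,0.45]
    - [0,0,0,0,0,0,0.45]
  squeeze: 18

```text
t: 33.12
position: [570.0, 172.8, 12.1]
tool_rot: [[-0.085, 0.996, 0.001], [0.996, 0.085, -0.0], [-0.0, 0.001, -1.0]]
contact_force: [0.4, -0.3, 0.8]
width: 48.9
```

jog_arm:
  commands:
    - [0,0,-0.5,0,0,0,0.45]
    - [0,0,-1,0,0,0,0.45]
    - [0,0,-2,0,0,0,0.45]
    - [0,0,-2.5,0,0,0,0.45]
    - [0,0,-3,0,0,0,0.45]
    - [0,0,-3,0,0,0,0.45]
    - [0,0,-3,0,0,0,0.45]
    - [0,0,-2,0,0,0,0.45]
    - [0,0,-1,0,0,0,0.45]
    - [0,0,0,0,0,0,0.45]
    - [0,0,0,0,0,0,0.45]

```text
t: 34.03
position: [567.4, 172.5, 204.3]
tool_rot: [[-0.085, 0.996, -0.003], [0.996, 0.085, -0.001], [-0.0, -0.003, -1.0]]
contact_force: [-0.8, 0.2, -1.1]
width: 49.2
```

```bash
python3 - <<'E'
from h import *
p=(496.3,-233.8,.03)
print(slot(p,46));go(slot(p,46),180,np.pi/2+.03); print(get_state()['tool_rot'])
c=capture('wrist'); cv2.imwrite('pics/w30.png',c['frame'])
E
```

```text
[ 494.92020699 -187.82069845]
t 34.03 pos [567.4 172.5 204.3] yaw 94.85 tilt 0.17 w 49.2 F [-0.8  0.2 -1.1]
  shift cm [-35.29 -10.26   2.47] turn z 3.13
[[-8.45818562e-02  9.96412405e-01 -2.86859635e-03]
 [ 9.96416456e-01  8.45803582e-02 -6.39763405e-04]
 [-3.94841286e-04 -2.91242899e-03 -9.99995681e-01]]
```

View pics/w30.png

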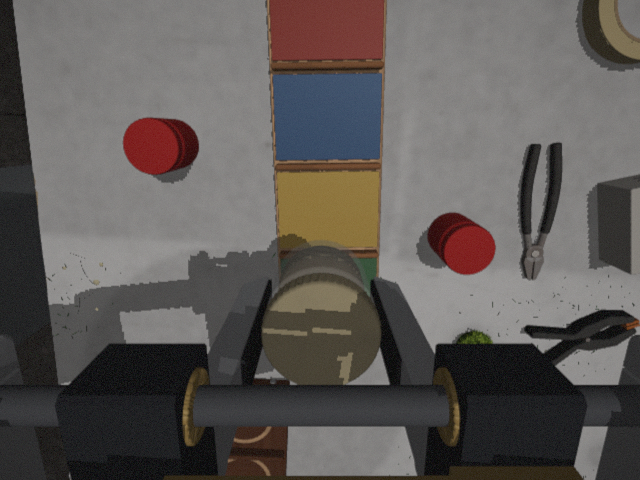

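```bash
python3 - <<'E'
from h import *
c=capture('wrist');s=get_state();P=s['position'];R=np.array(s['tool_rot'])
X=back(c,[322,328],P[2]+67);print(R.T@(X-P), np.linalg.norm(back(c,[263,328],P[2]+67)-back(c,[381,328],P[2]+67)))
E
```

```text
[  2.52431191   0.1708697  -67.00344375] 47.98698111860038
```

jog_arm:
  commands:
    - [-1.5,-0.5,0,0,0,0.2,0.45]
    - [-3,-1,-0.1,-0.2,0,0.3,0.45]
    - [-3.3,-1,-0.1,-0.2,0,0.3,0.45]
    - [-3.3,-1,-0.1,-0.2,0,0.3,0.45]
    - [-3.3,-1,-0.1,-0.2,0,0.3,0.45]
    - [-3.3,-0.9,-0.1,-0.2,0,0.3,0.45]
    - [-3.3,-0.9,-0.1,-0.2,0,0.3,0.45]
    - [-3.3,-0.9,-0.1,-0.2,0,0.3,0.45]
    - [-3.3,-0.8,-0.1,-0.2,0,0.3,0.45]
    - [-3.3,-0.8,0,-0.2,0,0.3,0.45]
    - [-2,-0.4,0,0,0,0.2,0.45]
    - [-1,0,0,0,0,0,0.45]
    - [0,0,0,0,0,0,0.45]
    - [0,0,0,0,0,0,0.45]

```text
t: 35.3
position: [473.1, -179.7, 178.7]
tool_rot: [[-0.032, 0.999, -0.025], [0.999, 0.032, 0.017], [0.017, -0.025, -1.0]]
contact_force: [0.5, 0.3, -0.8]
width: 49.3
```

```bash
python3 - <<'E'
from h import *
p=(496.3,-233.8,.03)
go(slot(p,46),100,np.pi/2+.03); print(get_state()['tool_rot'])
ov('pics/w31.png',p)
E
```

```text
t 35.3 pos [ 473.1 -179.7  178.7] yaw 91.83 tilt 1.74 w 49.3 F [ 0.5  0.3 -0.8]
  shift cm [-1.02  2.35  7.8 ] turn z 0.11
[[-0.03193418  0.99916609 -0.02544262]
 [ 0.99933723  0.03236397  0.01666353]
 [ 0.01747306 -0.02489362 -0.99953739]]
```

View pics/w31.png

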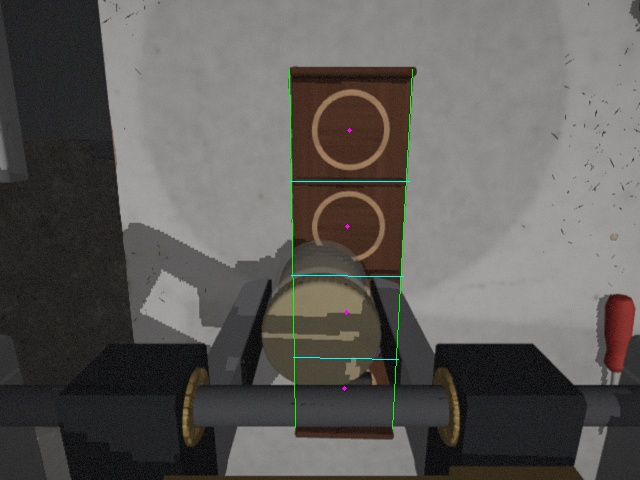

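jog_arm:
  commands:
    - [-0.4,1,1,-0.7,-0.5,0,0.45]
    - [-0.4,1,2,-0.7,-0.5,0.1,0.45]
    - [0,0,2,0.1,0,0,0.45]
    - [0,0,2,0.1,0,0,0.45]
    - [0,0,1,0.1,0,0,0.45]
    - [0,0,0,0,0,0,0.45]
    - [0,0,0,0,0,0,0.45]

```text
t: 35.93
position: [497.1, -175.4, 95.1]
tool_rot: [[-0.046, 0.999, -0.004], [0.999, 0.046, 0.003], [0.003, -0.004, -1.0]]
contact_force: [-0.6, -0.2, -0.4]
width: 49.2
```

```bash
python3 - <<'E'
from h import *
p=(496.3,-233.8,.03)
go([495.5,-188.8],30,np.pi/2+.03); print(get_state()['tool_rot'])
E
```

```text
t 35.93 pos [ 497.1 -175.4   95.1] yaw 92.62 tilt 0.27 w 49.2 F [-0.6 -0.2 -0.4]
  shift cm [-1.35 -0.19  6.51] turn z 0.9
[[-0.04574914  0.99894486 -0.00402194]
 [ 0.9989492   0.04575964  0.00255931]
 [ 0.00274065 -0.00390063 -0.99998864]]
```

jog_arm:
  commands:
    - [-0.6,-0.2,1,-0.1,-0.1,0.4,0.45]
    - [-0.6,-0.2,1.5,0,0,0.4,0.45]
    - [0,0,1.5,0.1,0,0,0.45]
    - [0,0,1,0.1,0,0,0.45]
    - [0,0,0,0,0,0,0.45]
    - [0,0,0,0,0,0,0.45]

```text
t: 36.43
position: [498.2, -190.0, 47.8]
tool_rot: [[-0.033, 0.999, 0.004], [0.999, 0.033, -0.006], [-0.006, 0.004, -1.0]]
contact_force: [0.6, 0.3, -1.0]
width: 49.1
```

```bash
python3 - <<'E'
from h import *
p=(496.3,-233.8,.03)
go([495.5,-188.8],12,np.pi/2+.03); print(get_state()['tool_rot'])
c=capture('wrist');ov('pics/w32.png',p,c)
s=get_state();P=s['position'];R=np.array(s['tool_rot'])
E
```

```text
t 36.43 pos [ 498.2 -190.    47.8] yaw 91.91 tilt 0.41 w 49.1 F [ 0.6  0.3 -1. ]
  shift cm [ 0.15 -0.28  3.58] turn z 0.19
[[-0.03337239  0.99943336  0.00438626]
 [ 0.99942658  0.03339666 -0.00558349]
 [-0.00572681  0.00419742 -0.99997479]]
```

View pics/w32.png

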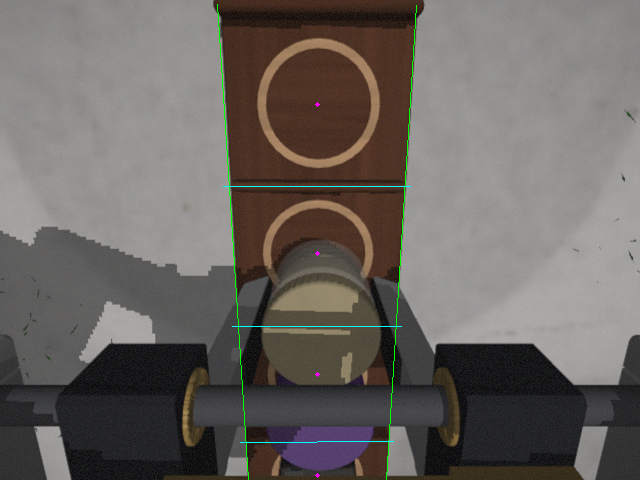

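Aligned. I go down the rest of the way with force checks.

jog_arm:
  commands:
    - [0.1,-0.3,1,0.3,0.3,0.1,0.45]
    - [0,0,1,0.1,0,0,0.45]
    - [0,0,0.7,0,0,0,0.45]
    - [0,0,0,0,0,0,0.45]
    - [0,0,0,0,0,0,0.45]

```text
t: 36.9
position: [496.9, -190.4, 20.8]
tool_rot: [[-0.031, 1.0, 0.001], [1.0, 0.031, -0.003], [-0.003, 0.001, -1.0]]
contact_force: [-0.0, -1.2, -0.5]
width: 49.1
```

jog_arm:
  commands:
    - [0,0,0.2,0,0,0,0.45]
    - [0,0,0.2,0,0,0,0.45]
    - [0,0,0,0,0,0,0.45]

```text
t: 37.15
position: [496.9, -190.2, 16.3]
tool_rot: [[-0.032, 0.999, 0.001], [0.999, 0.032, -0.003], [-0.003, 0.001, -1.0]]
contact_force: [-0.1, 1.0, -0.9]
width: 48.9
```

```bash
python3 - <<'E'
from h import *
p=(496.3,-233.8,.03)
go([495.5,-188.8],9,np.pi/2+.03)
c=capture('wrist');ov('pics/w33.png',p,c)
c=capture('scene'); cv2.imwrite('pics/s33.png',cv2.resize(c['frame'][150:270,320:440],None,fx=5,fy=5,interpolation=2))
E
```

```text
t 37.15 pos [ 496.9 -190.2   16.3] yaw 91.81 tilt 0.16 w 48.9 F [-0.1  1.  -0.9]
  shift cm [ 0.15 -0.14  0.73] turn z 0.09
```

View pics/s33.png

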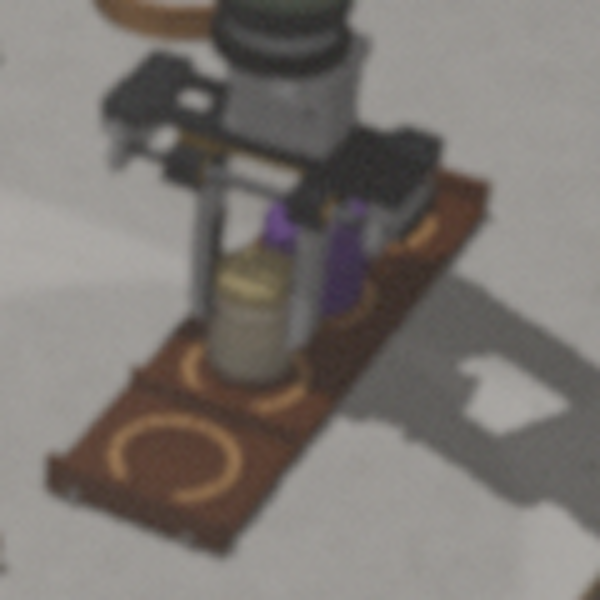

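Shift 1–2 mm and lower the last 7 mm.

jog_arm:
  commands:
    - [0.1,-0.1,0.3,0,0.2,0,0.45]
    - [0,0,0.2,0,0,0,0.45]
    - [0,0,0,0,0,0,0.45]
    - [0,0,0,0,0,0,0.45]

```text
t: 37.58
position: [496.7, -189.7, 12.0]
tool_rot: [[-0.032, 0.999, 0.003], [0.999, 0.032, 0.0], [0.0, 0.003, -1.0]]
contact_force: [-1.0, -0.2, -0.7]
width: 48.8
```

jog_arm:
  commands:
    - [0,0,0.15,0,0,0,0.45]
    - [0,0,0,0,0,0,0.45]
    - [0,0,0,0,0,0,0.45]

```text
t: 37.83
position: [496.8, -189.8, 10.4]
tool_rot: [[-0.032, 0.999, 0.003], [0.999, 0.032, -0.0], [-0.0, 0.003, -1.0]]
contact_force: [-0.6, 0.1, -0.1]
width: 49.3
```

jog_arm:
  commands:
    - [0,0,0.1,0,0,0,0.45]
    - [0,0,0,0,0,0,0.45]
    - [0,0,0,0,0,0,0.45]

```text
t: 38.08
position: [496.9, -189.8, 9.4]
tool_rot: [[-0.032, 0.999, 0.003], [0.999, 0.032, -0.0], [-0.0, 0.003, -1.0]]
contact_force: [0.5, 0.0, -1.3]
width: 49.0
```

jog_arm:
  commands:
    - [0,0,0.1,0,0,0,0.45]
    - [0,0,0,0,0,0,0.45]
    - [0,0,0,0,0,0,0.7]
    - [0,0,0,0,0,0,0.8]
    - [0,0,0,0,0,0,0.9]
    - [0,0,0,0,0,0,1]
    - [0,0,0,0,0,0,1]
    - [0,0,0,0,0,0,1]
    - [0,0,-0.5,0,0,0,1]
    - [0,0,-1.5,0,0,0,1]
    - [0,0,-2.5,0,0,0,1]
    - [0,0,-3,0,0,0,1]
    - [0,0,-3,0,0,0,1]
    - [0,0,-3,0,0,0,1]
    - [0,0,-2.5,0,0,0,1]
    - [0,0,-1,0,0,0,1]
    - [0,0,0,0,0,0,1]

```text
t: 39.5
position: [494.9, -188.9, 187.0]
tool_rot: [[-0.032, 0.999, -0.0], [0.999, 0.032, 0.002], [0.002, -0.0, -1.0]]
contact_force: [0.7, -0.4, 0.8]
width: 94.0
```

```bash
python3 - <<'E'
from h import *
p=(496.3,-233.8,.03)
go([575.5,80.5],200,np.pi/2+.085)
c=capture('wrist');ov('pics/w34.png',p,c)
print(proj(c,[[*slot(p,46),76],[*slot(p,-46),64]]))
E
```

```text
t 39.5 pos [ 494.9 -188.9  187. ] yaw 91.81 tilt 0.1 w 94.0 F [ 0.7 -0.4  0.8]
  shift cm [26.68  8.91 -1.25] turn z -3.06
[[321.80012387 226.80044237]
 [321.62039035 318.64233508]]
```

View pics/w34.png

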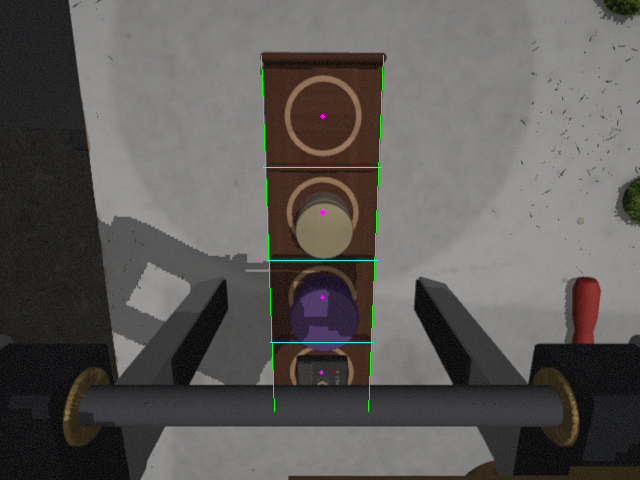

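jog_arm:
  commands:
    - [1.5,0.4,-0.3,0,0,-0.3,1]
    - [3,1,-0.4,-0.3,0,-0.4,1]
    - [3,1,-0.4,-0.3,0,-0.4,1]
    - [3,1,-0.4,-0.3,0,-0.4,1]
    - [3,1,-0.4,-0.3,0,-0.4,1]
    - [3,1,-0.4,-0.3,0,-0.4,1]
    - [3,1,-0.4,-0.3,-0.3,-0.4,1]
    - [2,1,-0.2,-0.3,-0.3,-0.3,1]
    - [0,0,0,0,0,0,1]
    - [0,0,0,0,0,0,1]

```text
t: 40.38
position: [546.1, 40.5, 193.0]
tool_rot: [[-0.081, 0.997, 0.001], [0.997, 0.081, 0.002], [0.002, 0.001, -1.0]]
contact_force: [-0.0, -0.4, -0.6]
width: 94.0
```

```bash
python3 - <<'E'
from h import *
po=(566.5,219.5,.085)
go([575.5,80.5],200,np.pi/2+.085);print(get_state()['tool_rot'])
c=capture('wrist');ov('pics/w35.png',po,c)
E
```

```text
t 40.38 pos [546.1  40.5 193. ] yaw 94.64 tilt 0.11 w 94.0 F [-0.  -0.4 -0.6]
  shift cm [ 3.75  3.25 -0.69] turn z -0.23
[[-8.08493855e-02  9.96726041e-01  7.58394612e-04]
 [ 9.96724968e-01  8.08479938e-02  1.71468609e-03]
 [ 1.64775759e-03  8.94542162e-04 -9.99998242e-01]]
```

View pics/w35.png

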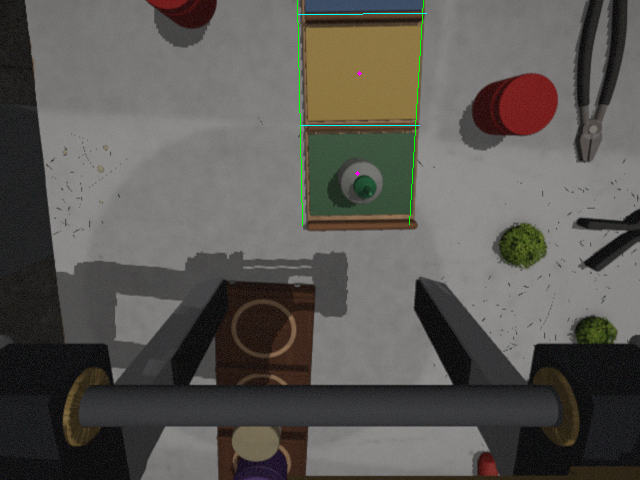

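```bash
python3 - <<'E'
from h import *
c=capture('wrist')
print(back(c,[361,181],93),np.linalg.norm(back(c,[340.5,181],93)-back(c,[382.5,181],93)),back(c,[366,187.5],125))
E
```

```text
[573.52147691  83.99103711  93.        ] 33.251353173948374 [573.92013778  83.38039738 125.        ]
```

jog_arm:
  commands:
    - [1.9,1.6,0,0,-0.1,-0.1,1]
    - [1.9,1.6,0,0,0,-0.1,1]
    - [0,0,1,0,0,0,1]
    - [0,0,2,0.1,0,0,1]
    - [0,0,2,0.1,0,0,1]
    - [0,0,1,0.1,0,0,1]
    - [0,0,0,0,0,0,1]
    - [0,0,0,0,0,0,1]

```text
t: 41.15
position: [571.8, 67.8, 125.3]
tool_rot: [[-0.067, 0.998, -0.013], [0.998, 0.067, -0.005], [-0.004, -0.014, -1.0]]
contact_force: [0.8, -0.2, 1.0]
width: 93.9
```

```bash
python3 - <<'E'
from h import *
po=(566.5,219.5,.085)
go([575.5,80.5],46,np.pi/2+.085);print(get_state()['tool_rot'])
c=capture('wrist');ov('pics/w36.png',po,c)
E
```

```text
t 41.15 pos [571.8  67.8 125.3] yaw 93.82 tilt 0.82 w 93.9 F [ 0.8 -0.2  1. ]
  shift cm [1.27 0.56 7.92] turn z -1.05
[[-0.06655907  0.99769126 -0.01349198]
 [ 0.9977753   0.06650118 -0.00469558]
 [-0.00378751 -0.0137745  -0.99989795]]
```

View pics/w36.png

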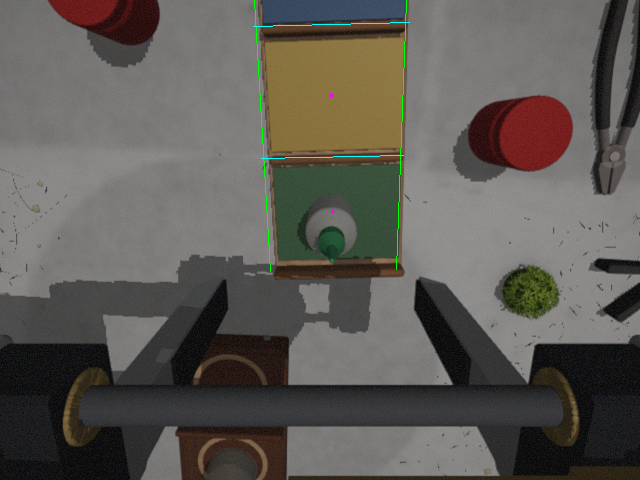

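```bash
python3 - <<'E'
from h import *
c=capture('wrist')
print(back(c,[331,230],93),back(c,[333,258],137))
go([574,83],46,np.pi/2+.085)
E
```

```text
[575.81894505  86.34127196  93.        ] [576.63511101  82.45541487 137.        ]
t 41.25 pos [572.4  68.2 126.2] yaw 93.84 tilt 0.73 w 94.4 F [-0.  -0.1 -0.2]
  shift cm [1.5  0.35 8.01] turn z -1.03
```

jog_arm:
  commands:
    - [0.7,0.2,0,-0.7,0.1,-0.5,1]
    - [0.8,0.2,1,0,0.1,-0.5,1]
    - [0,0,1,0,0,0,1]
    - [0,0,1,0.1,0,0,1]
    - [0,0,1,0.1,0,0,1]
    - [0,0,0,0,0,0,1]
    - [0,0,0,0,0,0,1]

```text
t: 41.83
position: [578.5, 85.3, 86.0]
tool_rot: [[-0.087, 0.996, 0.005], [0.996, 0.087, 0.0], [-0.0, 0.005, -1.0]]
contact_force: [0.3, -0.5, 0.1]
width: 93.9
```

```bash
python3 - <<'E'
from h import *
po=(566.5,219.5,.085)
go([574,83],46,np.pi/2+.085);print(get_state()['tool_rot'])
c=capture('wrist');ov('pics/w37.png',po,c)
E
```

```text
t 41.83 pos [578.5  85.3  86. ] yaw 94.98 tilt 0.29 w 93.9 F [ 0.3 -0.5  0.1]
  shift cm [-0.19 -0.49  4.  ] turn z 0.11
[[-8.68584410e-02  9.96207683e-01  5.08566576e-03]
 [ 9.96220567e-01  8.68595556e-02  1.71238824e-06]
 [-4.40032774e-04  5.06659356e-03 -9.99987068e-01]]
```

View pics/w37.png

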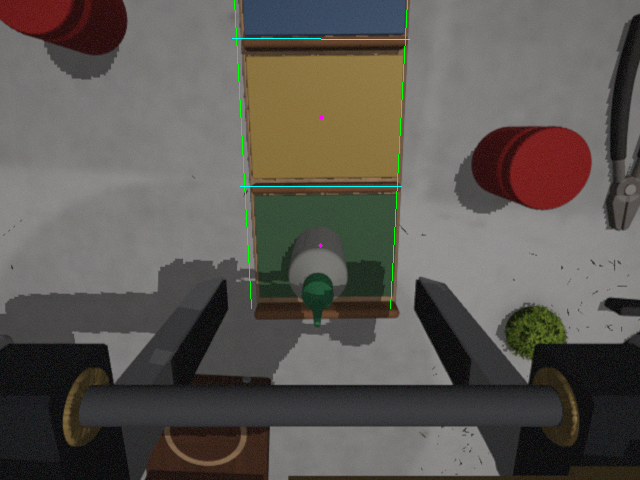

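```bash
python3 - <<'E'
from h import *
c=capture('wrist')
A=back(c,[318,276],93);B=back(c,[318,324],137);print(A,B,np.linalg.norm(back(c,[289,276],93)-back(c,[347,276],93)))
go([576,85],46,np.pi/2+.085)
E
```

```text
[575.57341813  87.37144831  93.        ] [576.15467463  81.55632752 137.        ] 32.05942304484214
t 41.93 pos [578.5  85.2  86.3] yaw 94.97 tilt 0.29 w 93.8 F [0.2 0.4 0.1]
  shift cm [ 0.   -0.27  4.03] turn z 0.1
```

jog_arm:
  commands:
    - [0,-0.3,1,0.3,0,0,1]
    - [0,0,1,0.1,0,0,1]
    - [0,0,1,0.1,0,0,1]
    - [0,0,0.5,0,0,0,1]
    - [0,0,0,0,0,0,1]
    - [0,0,0,0,0,0,1]

```text
t: 42.43
position: [575.8, 84.5, 48.0]
tool_rot: [[-0.086, 0.996, -0.003], [0.996, 0.086, -0.001], [-0.001, -0.003, -1.0]]
contact_force: [-0.1, 0.2, 0.4]
width: 93.8
```

```bash
python3 - <<'E'
from h import *
po=(566.5,219.5,.085)
go([576,85],46,np.pi/2+.085);print(get_state()['tool_rot'])
c=capture('wrist');ov('pics/w38.png',po,c)
c=capture('scene'); cv2.imwrite('pics/s38.png',cv2.resize(c['frame'][180:320,220:360],None,fx=5,fy=5,interpolation=2))
E
```

```text
t 42.43 pos [575.8  84.5  48. ] yaw 94.93 tilt 0.2 w 93.8 F [-0.1  0.2  0.4]
  shift cm [0.05 0.02 0.2 ] turn z 0.06
[[-8.59978888e-02  9.96289690e-01 -3.34903808e-03]
 [ 9.96295090e-01  8.59951028e-02 -9.67453378e-04]
 [-6.75862952e-04 -3.41982915e-03 -9.99993924e-01]]
```

View pics/w38.png

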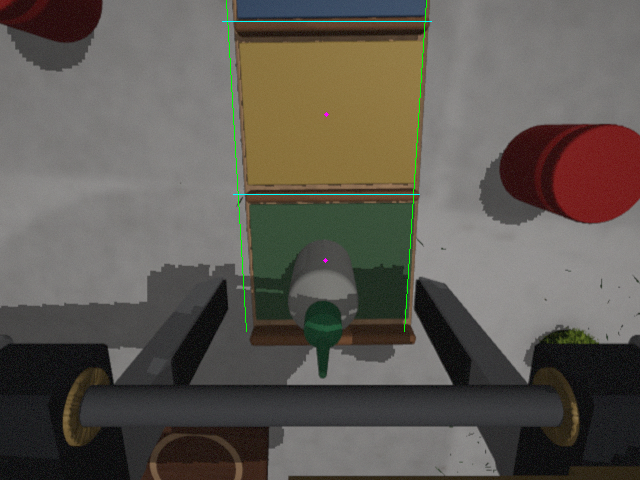

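View pics/s38.png

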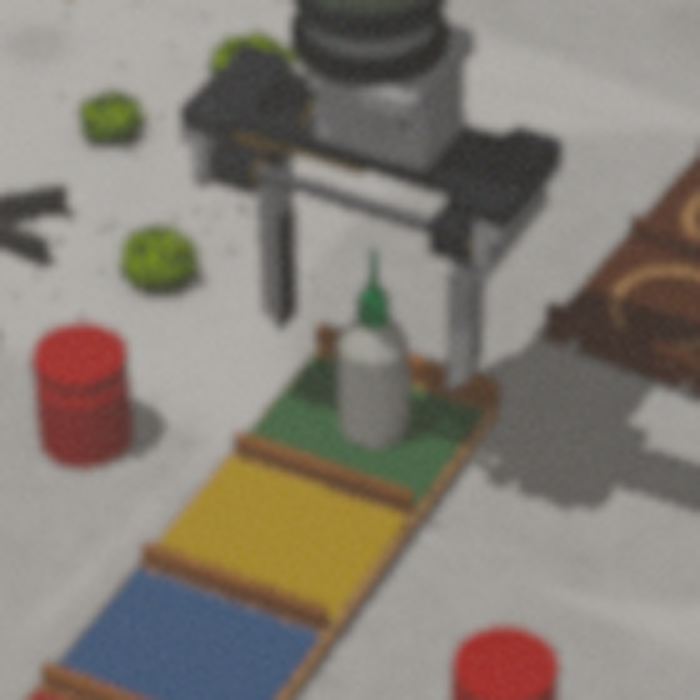

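jog_arm:
  commands:
    - [0,0,0.2,0,0,0,1]
    - [0,0,0,0,0,0,0.3]
    - [0,0,0,0,0,0,0.3]
    - [0,0,0,0,0,0,0.3]
    - [0,0,0,0,0,0,0.3]
    - [0,0,0,0,0,0,0.3]
    - [0,0,0,0,0,0,0.3]
    - [0,0,0,0,0,0,0.3]
    - [0,0,0,0,0,0,0.3]
    - [0,0,0,0,0,0,0.3]
    - [0,0,0,0,0,0,0.3]
    - [0,0,0,0,0,0,0.3]
  squeeze: 15

```text
t: 43.53
position: [578.1, 84.5, 48.8]
tool_rot: [[-0.086, 0.996, 0.002], [0.996, 0.086, -0.001], [-0.001, 0.002, -1.0]]
contact_force: [-0.3, -0.6, -0.7]
width: 32.1
```

```bash
python3 - <<'E'
from h import *
go([576,85],46,np.pi/2+.085)
c=capture('wrist');cv2.imwrite('pics/w39.png',c['frame'])
E
```

```text
t 43.53 pos [578.1  84.5  48.8] yaw 94.94 tilt 0.13 w 32.1 F [-0.3 -0.6 -0.7]
  shift cm [ 0.07 -0.21  0.28] turn z 0.07
```

View pics/w39.png

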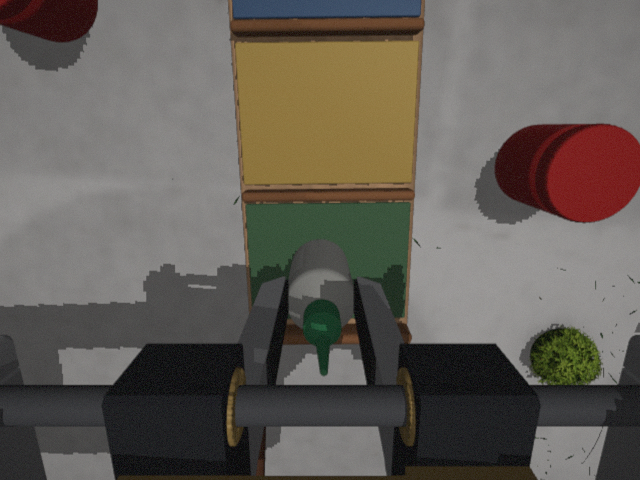

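jog_arm:
  commands:
    - [0,0,0,0,0,0,0.3]
    - [0,0,0,0,0,0,0.3]
    - [0,0,0,0,0,0,0.3]

```text
t: 43.83
position: [578.1, 84.5, 48.8]
tool_rot: [[-0.086, 0.996, 0.002], [0.996, 0.086, -0.001], [-0.001, 0.002, -1.0]]
contact_force: [0.1, 0.6, 0.8]
width: 32.4
```

```bash
python3 - <<'E'
from h import *
go([576,85],46,np.pi/2+.085)
c=capture('scene'); cv2.imwrite('pics/s40.png',cv2.resize(c['frame'][180:320,220:360],None,fx=5,fy=5,interpolation=2))
c=capture('wrist'); cv2.imwrite('pics/w40.png',cv2.resize(c['frame'][220:400,220:420],None,fx=4,fy=4,interpolation=2)[:600])
E
```

```text
t 43.83 pos [578.1  84.5  48.8] yaw 94.94 tilt 0.13 w 32.4 F [0.1 0.6 0.8]
  shift cm [ 0.07 -0.21  0.28] turn z 0.07
```

View pics/s40.png

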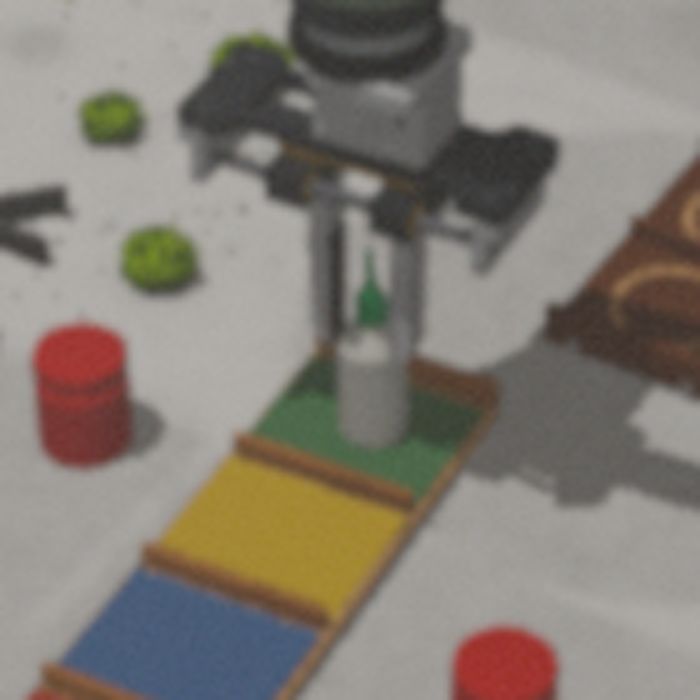

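View pics/w40.png

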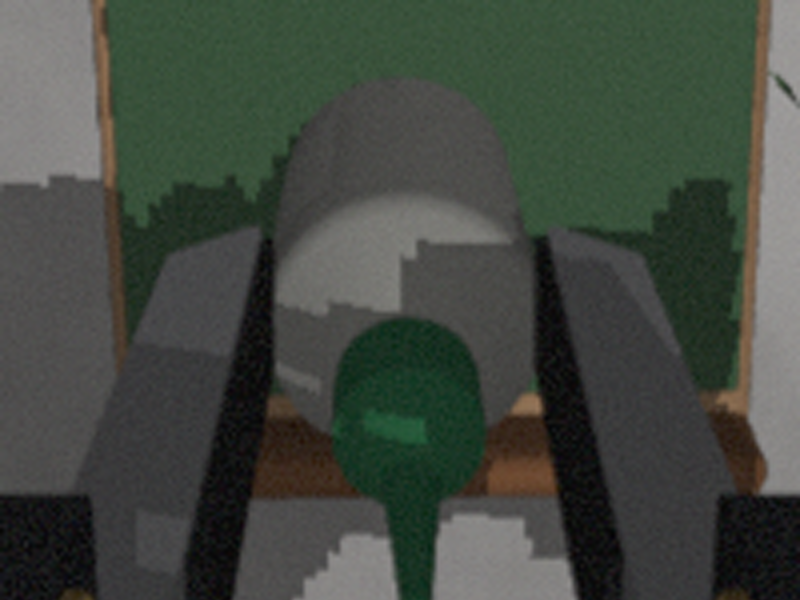

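jog_arm:
  commands:
    - [0,0,0,0,0,0,0.7]
    - [0,0,0,0,0,0,0.7]
    - [0,0,0,0,0,0,0.7]
    - [0,0,0,0,0,0,0.7]
    - [0,-0.2,0,0,0,0,0.7]
    - [0,0,0.7,0,0,0,0.7]
    - [0,0,0.7,0,0,0,0.7]
    - [0,0,0.7,0,0,0,0.7]
    - [0,0,0,0,0,0,0.7]
    - [0,0,0,0,0,0,0.7]

```text
t: 44.77
position: [575.5, 84.3, 25.0]
tool_rot: [[-0.086, 0.996, 0.001], [0.996, 0.086, -0.001], [-0.001, 0.001, -1.0]]
contact_force: [0.6, 0.1, 0.9]
width: 66.0
```

```bash
python3 - <<'E'
from h import *
go([576.3,85],26,np.pi/2+.085)
c=capture('scene'); cv2.imwrite('pics/s41.png',cv2.resize(c['frame'][180:320,220:360],None,fx=5,fy=5,interpolation=2))
E
```

```text
t 44.77 pos [575.5  84.3  25. ] yaw 94.94 tilt 0.09 w 66.0 F [0.6 0.1 0.9]
  shift cm [ 0.06  0.09 -0.1 ] turn z 0.07
```

View pics/s41.png

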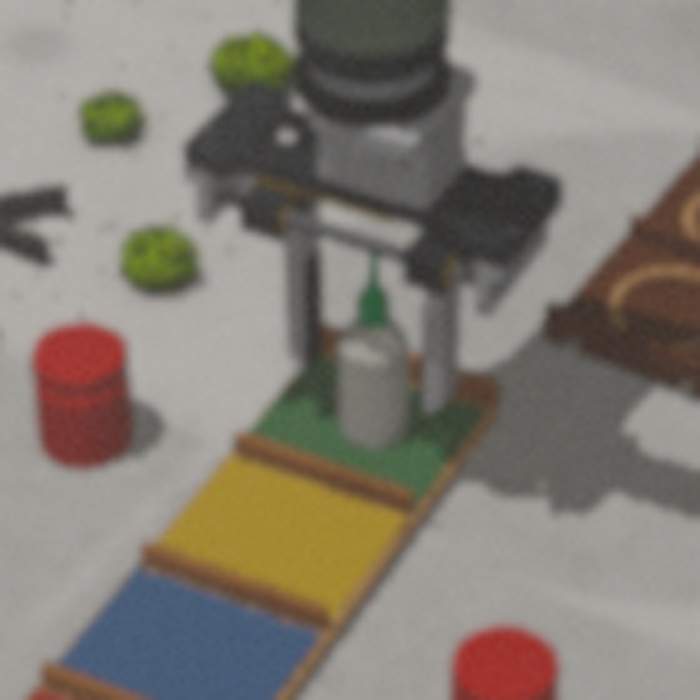

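jog_arm:
  commands:
    - [0,0,0,0,0,0,0.33]
    - [0,0,0,0,0,0,0.33]
    - [0,0,0,0,0,0,0.33]
    - [0,0,0,0,0,0,0.33]
    - [0,0,0,0,0,0,0.33]
    - [0,0,0,0,0,0,0.33]
    - [0,0,0,0,0,0,0.33]
    - [0,0,0,0,0,0,0.33]
    - [0,0,0,0,0,0,0.33]
  squeeze: 15

```text
t: 45.57
position: [575.7, 84.3, 25.4]
tool_rot: [[-0.086, 0.996, 0.002], [0.996, 0.086, -0.001], [-0.001, 0.002, -1.0]]
contact_force: [0.7, 0.5, -1.3]
width: 35.1
```

```bash
python3 - <<'E'
from h import *
go([576.3,85],26,np.pi/2+.085)
c=capture('wrist'); cv2.imwrite('pics/w42.png',cv2.resize(c['frame'][220:400,220:420],None,fx=3,fy=3,interpolation=2))
E
```

```text
t 45.57 pos [575.7  84.3  25.4] yaw 94.94 tilt 0.11 w 35.1 F [ 0.7  0.5 -1.3]
  shift cm [ 0.06  0.06 -0.06] turn z 0.07
```

View pics/w42.png

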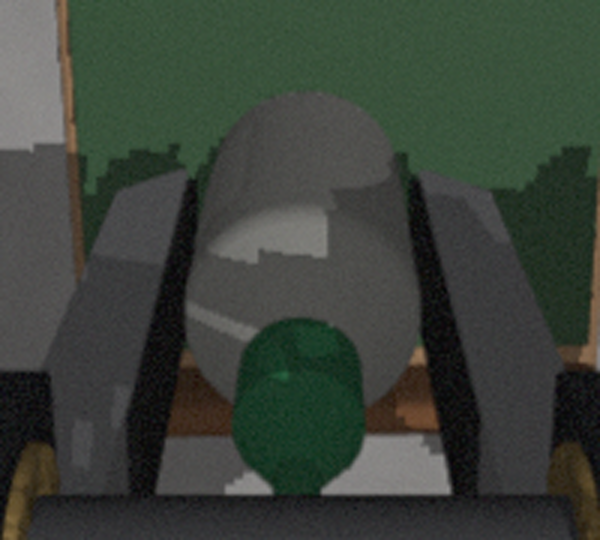

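jog_arm:
  commands:
    - [0,0,-0.5,0,0,0,0.33]
    - [0,0,-1,0,0,0,0.33]
    - [0,0,-2,0,0,0,0.33]
    - [0,0,-3,0,0,0,0.33]
    - [0,0,-3,0,0,0,0.33]
    - [0,0,-2,0,0,0,0.33]
    - [0,0,-1,0,0,0,0.33]
    - [0,0,0,0,0,0,0.33]

```text
t: 46.28
position: [573.8, 84.5, 158.4]
tool_rot: [[-0.086, 0.996, -0.002], [0.996, 0.086, -0.001], [-0.001, -0.002, -1.0]]
contact_force: [-0.7, 0.5, -0.5]
width: 34.9
```

```bash
python3 - <<'E'
from h import *
p=(496.3,-233.8,.03)
print(slot(p,138));go(slot(p,138),130,np.pi/2+.03)
c=capture('scene'); cv2.imwrite('pics/s43.png',cv2.resize(c['frame'][150:320,220:420],None,fx=3.5,fy=3.5,interpolation=2))
E
```

```text
[492.16062097 -95.86209534]
t 46.28 pos [573.8  84.5 158.4] yaw 94.94 tilt 0.1 w 34.9 F [-0.7  0.5 -0.5]
  shift cm [-17.26  -9.69   2.87] turn z 3.22
```

View pics/s43.png

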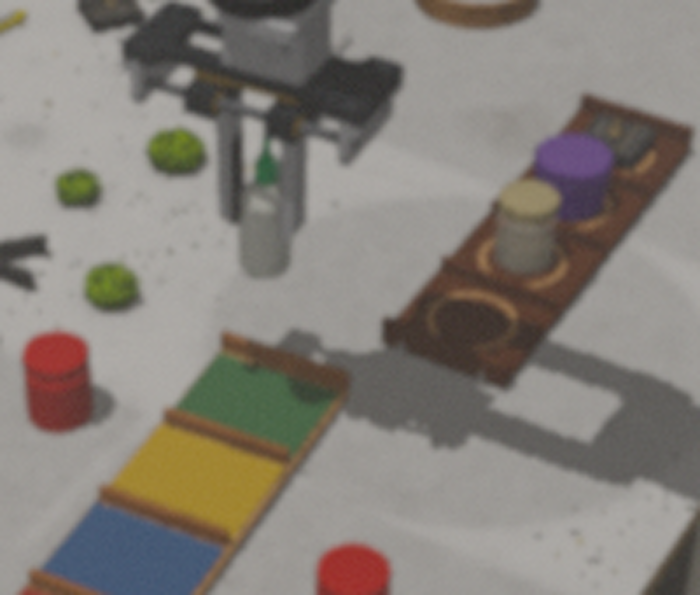

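jog_arm:
  commands:
    - [-1,-0.6,0,0,0,0.3,0.33]
    - [-2,-1.2,0,-0.1,0,0.5,0.33]
    - [-2.5,-1.4,0,-0.1,0,0.5,0.33]
    - [-2.5,-1.4,0,-0.1,0,0.5,0.33]
    - [-2.5,-1.4,0,-0.1,0,0.5,0.33]
    - [-2.5,-1.4,0,-0.1,0,0.4,0.33]
    - [-2,-1,0,-0.1,0,0.4,0.33]
    - [-1.5,-0.5,0,0,0,0.2,0.33]
    - [0,0,0,0,0,0,0.33]
    - [0,0,0,0,0,0,0.33]

```text
t: 47.17
position: [473.6, -93.3, 139.1]
tool_rot: [[-0.025, 0.999, -0.025], [1.0, 0.025, 0.006], [0.006, -0.025, -1.0]]
contact_force: [0.4, -0.1, -1.0]
width: 35.2
```

```bash
python3 - <<'E'
from h import *
p=(496.3,-233.8,.03)
go(slot(p,138),80,np.pi/2+.03);print(get_state()['tool_rot'])
c=capture('wrist');ov('pics/w44.png',p,c)
E
```

```text
t 47.17 pos [473.6 -93.3 139.1] yaw 91.45 tilt 1.48 w 35.2 F [ 0.4 -0.1 -1. ]
  shift cm [-0.34  2.    5.86] turn z -0.27
[[-0.02524995  0.99936419 -0.02517234]
 [ 0.99966163  0.02539889  0.00561475]
 [ 0.00625053 -0.02502205 -0.99966736]]
```

View pics/w44.png

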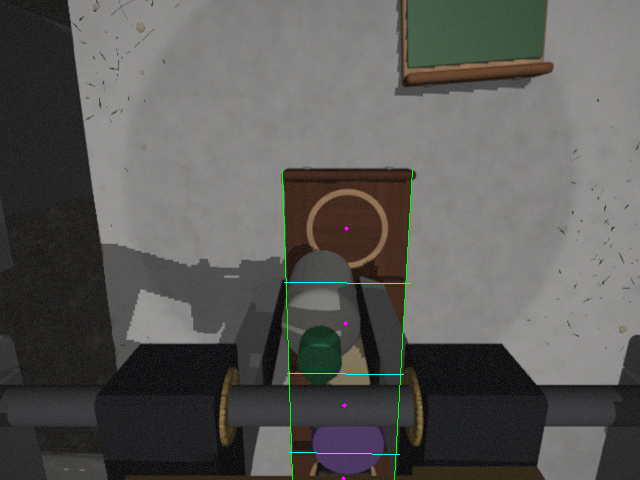

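jog_arm:
  commands:
    - [-0.1,1,0.5,-0.7,-0.2,0,0.33]
    - [-0.1,0.9,1,-0.7,-0.1,-0.2,0.33]
    - [0,0,2,0.1,0,0,0.33]
    - [0,0,2,0.1,0,0,0.33]
    - [0,0,0,0,0,0,0.33]
    - [0,0,0,0,0,0,0.33]

```text
t: 47.72
position: [496.9, -89.8, 79.1]
tool_rot: [[-0.036, 0.999, -0.0], [0.999, 0.036, 0.002], [0.002, -0.0, -1.0]]
contact_force: [0.7, -0.1, 0.3]
width: 34.9
```

```bash
python3 - <<'E'
from h import *
p=(496.3,-233.8,.03)
go([492.7,-95.9],35,np.pi/2+.03);print(get_state()['tool_rot'])
c=capture('wrist');ov('pics/w45.png',p,c)
c=capture('scene'); cv2.imwrite('pics/s45.png',cv2.resize(c['frame'][150:270,300:440],None,fx=5,fy=5,interpolation=2))
E
```

```text
t 47.72 pos [496.9 -89.8  79.1] yaw 92.09 tilt 0.11 w 34.9 F [ 0.7 -0.1  0.3]
  shift cm [-0.6  -0.44  4.4 ] turn z 0.37
[[-3.63967639e-02  9.99337303e-01 -4.80493761e-04]
 [ 9.99335789e-01  3.63975687e-02  1.78837735e-03]
 [ 1.80468100e-03 -4.15083464e-04 -9.99998285e-01]]
```

View pics/w45.png

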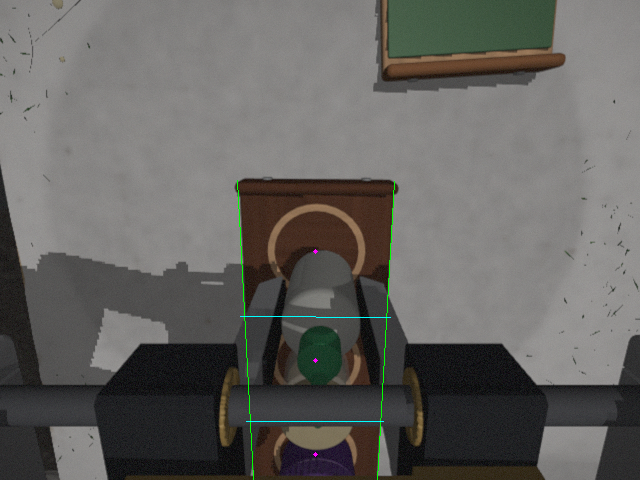

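View pics/s45.png

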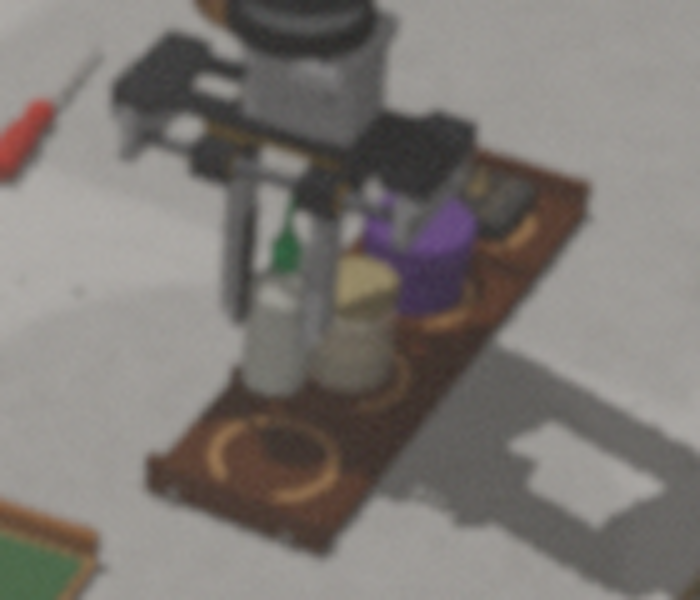

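jog_arm:
  commands:
    - [-0.3,-0.2,1,0,-0.1,0.2,0.33]
    - [-0.3,-0.2,1,0.1,0,0.2,0.33]
    - [0,0,1,0.1,0,0,0.33]
    - [0,0,1,0,0,0,0.33]
    - [0,0,0,0,0,0,0.33]
    - [0,0,0,0,0,0,0.33]

```text
t: 48.32
position: [495.7, -97.6, 38.9]
tool_rot: [[-0.029, 1.0, 0.003], [1.0, 0.029, -0.003], [-0.003, 0.003, -1.0]]
contact_force: [0.8, 0.9, -1.2]
width: 35.2
```

```bash
python3 - <<'E'
from h import *
p=(496.3,-233.8,.03)
go([492.7,-95.9],23,np.pi/2+.03);print(get_state()['tool_rot'])
c=capture('wrist');ov('pics/w46.png',p,c)
c=capture('scene'); cv2.imwrite('pics/s46.png',cv2.resize(c['frame'][150:270,300:440],None,fx=5,fy=5,interpolation=2))
E
```

```text
t 48.32 pos [495.7 -97.6  38.9] yaw 91.66 tilt 0.24 w 35.2 F [ 0.8  0.9 -1.2]
  shift cm [ 0.19 -0.3   1.59] turn z -0.06
[[-0.02899075  0.99957562  0.00284933]
 [ 0.99957479  0.0289994  -0.00304407]
 [-0.0031254   0.00275987 -0.99999131]]
```

View pics/w46.png

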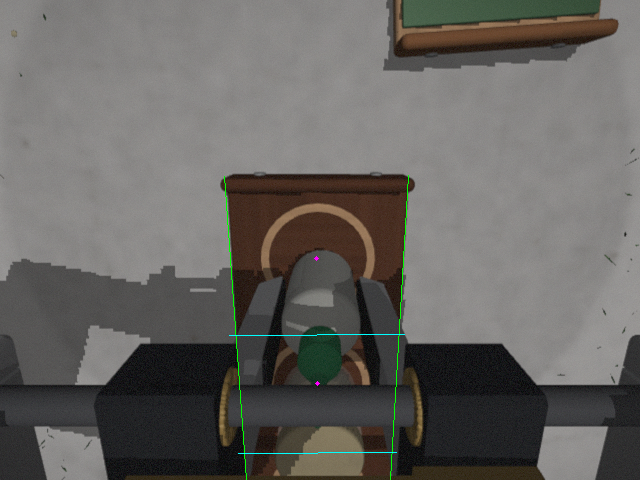

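View pics/s46.png

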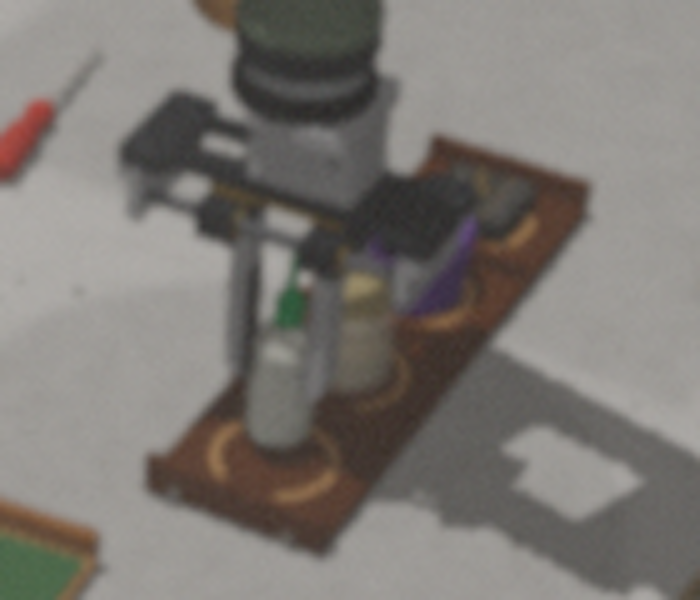

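```bash
python3 - <<'E'
from h import *
c=capture('wrist');s=get_state();P=s['position'];R=np.array(s['tool_rot'])
for z in(P[2]-8.4,P[2]-3):
  X=back(c,[319,249.5],z);print(X,R.T@(X-P)-[18,0,0])
E
```

```text
[493.5236983  -84.76866543  31.25352203] [-5.01366317 -2.27792696  8.34599321]
[493.48280436 -83.06883191  36.65352203] [-3.33232383 -2.24885964  2.94012978]
```

jog_arm:
  commands:
    - [0.3,-0.2,0.5,0.1,0.2,0,0.33]
    - [0,0,0.5,0.1,0,0,0.33]
    - [0,0,0,0,0,0,0.33]
    - [0,0,0,0,0,0,0.33]

```text
t: 48.8
position: [495.3, -94.8, 30.1]
tool_rot: [[-0.029, 1.0, 0.003], [1.0, 0.029, -0.001], [-0.001, 0.003, -1.0]]
contact_force: [0.8, -0.4, -0.3]
width: 35.1
```

```bash
python3 - <<'E'
from h import *
p=(496.3,-233.8,.03)
go([494,-94.6],23,np.pi/2+.03);print(get_state()['tool_rot'])
c=capture('wrist');ov('pics/w47.png',p,c);P=get_state()['position']
X=back(c,[319,249.5],P[2]-7);print(X)
E
```

```text
t 48.8 pos [495.3 -94.8  30.1] yaw 91.68 tilt 0.18 w 35.1 F [ 0.8 -0.4 -0.3]
  shift cm [ 0.03 -0.13  0.71] turn z -0.04
[[-2.93377800e-02  9.99564949e-01  3.03444122e-03]
 [ 9.99569189e-01  2.93402308e-02 -7.66305242e-04]
 [-8.55003065e-04  3.01065226e-03 -9.99995102e-01]]
[493.10222053 -81.76025856  23.05807463]
```

View pics/w47.png

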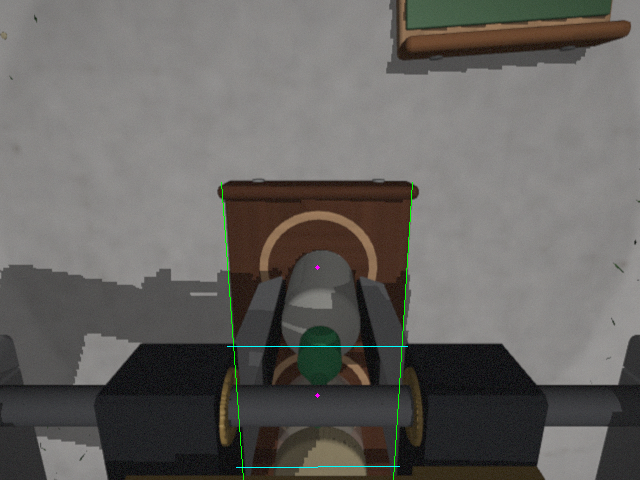

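jog_arm:
  commands:
    - [0.3,-0.1,0.2,0.1,0,0,0.33]
    - [0,0,0.2,0.1,0,0,0.33]
    - [0,0,0,0,0,0,0.33]
    - [0,0,0,0,0,0,0.33]

```text
t: 49.18
position: [494.4, -91.5, 26.0]
tool_rot: [[-0.03, 1.0, -0.0], [1.0, 0.03, -0.001], [-0.001, -0.0, -1.0]]
contact_force: [-0.6, 1.2, -0.9]
width: 35.4
```

```bash
python3 - <<'E'
from h import *
p=(496.3,-233.8,.03)
go([494,-92],22,np.pi/2+.03)
c=capture('scene'); cv2.imwrite('pics/s48.png',cv2.resize(c['frame'][190:270,310:410],None,fx=7,fy=7,interpolation=2))
print((proj(c,[*slot(p,138),14])-[310,190])*7)
c=capture('wrist');cv2.imwrite('pics/w48.png',cv2.resize(c['frame'][170:390,200:440],None,fx=2.7,fy=2.7,interpolation=2))
E
```

```text
t 49.18 pos [494.4 -91.5  26. ] yaw 91.69 tilt 0.06 w 35.4 F [-0.6  1.2 -0.9]
  shift cm [-0.04 -0.04  0.4 ] turn z -0.03
[[305.98900368 360.38881876]]
```

View pics/s48.png

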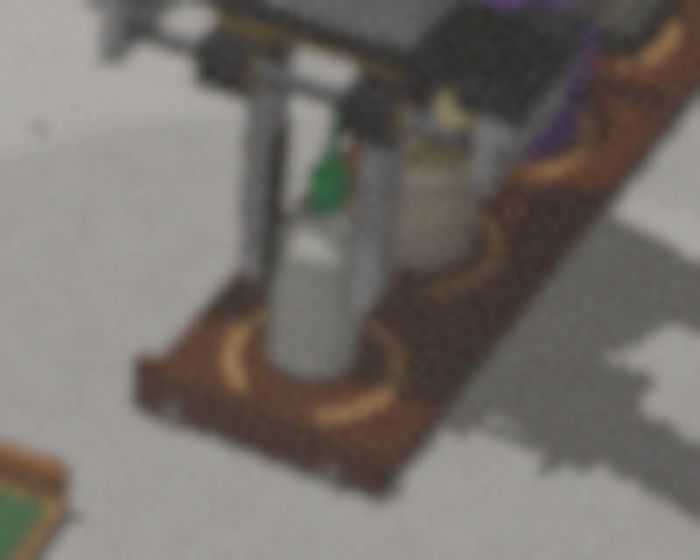

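View pics/w48.png

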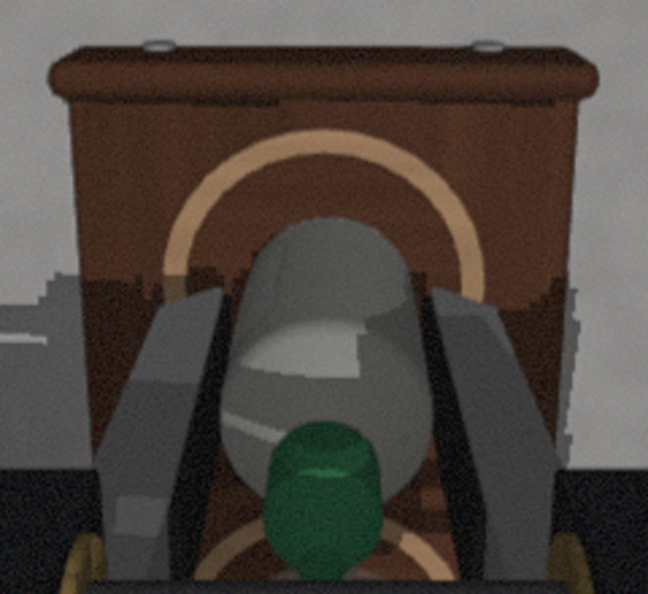

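jog_arm:
  commands:
    - [0.1,-0.1,0.2,0,0,0,0.33]
    - [0,0,0.1,0,0,0,0.33]
    - [0,0,0,0,0,0,0.33]
    - [0,0,0,0,0,0,0.33]

```text
t: 49.62
position: [493.5, -90.7, 22.9]
tool_rot: [[-0.029, 1.0, 0.0], [1.0, 0.029, -0.001], [-0.001, 0.0, -1.0]]
contact_force: [-0.4, -0.5, -0.3]
width: 34.9
```

jog_arm:
  commands:
    - [0,0,0.1,0,0,0,0.33]
    - [0,0,0,0,0,0,0.33]
    - [0,0,0,0,0,0,0.33]

```text
t: 49.87
position: [493.9, -90.9, 22.3]
tool_rot: [[-0.029, 1.0, 0.001], [1.0, 0.029, -0.002], [-0.002, 0.001, -1.0]]
contact_force: [-0.3, -0.3, -1.3]
width: 35.1
```

jog_arm:
  commands:
    - [0,0,0.05,0,0,0,0.33]
    - [0,0,0,0,0,0,0.33]
    - [0,0,0,0,0,0,0.45]
    - [0,0,0,0,0,0,0.6]
    - [0,0,0,0,0,0,0.7]
    - [0,0,0,0,0,0,0.8]
    - [0,0,0,0,0,0,0.9]
    - [0,0,0,0,0,0,1]
    - [0,0,0,0,0,0,1]

```text
t: 50.62
position: [494.6, -91.2, 22.2]
tool_rot: [[-0.029, 1.0, 0.002], [1.0, 0.029, -0.002], [-0.002, 0.002, -1.0]]
contact_force: [0.4, 0.3, 0.2]
width: 78.4
```

jog_arm:
  commands:
    - [0,0,-0.5,0,0,0,1]
    - [0,0,-1,0,0,0,1]
    - [0,0,-2,0,0,0,1]
    - [0,0,-3,0,0,0,1]
    - [0,0,-3,0,0,0,1]
    - [0,0,-3,0,0,0,1]
    - [0,0,-3,0,0,0,1]
    - [0,0,-2,0,0,0,1]
    - [0,0,0,0,0,0,1]

```text
t: 51.37
position: [492.3, -90.1, 209.4]
tool_rot: [[-0.029, 1.0, 0.0], [1.0, 0.029, -0.001], [-0.001, 0.0, -1.0]]
contact_force: [0.8, -0.5, 0.4]
width: 93.8
```

jog_arm:
  commands:
    - [-2,-1,-2,0,0,0,1]
    - [-3,-1,-2,0,0,0,1]
    - [-3,-1,-2,0,0,0,1]
    - [-3,0,-1,0,0,0,1]
    - [-3,0,-1,0,0,0,1]
    - [-3,0,0,0,0,0,1]
    - [-3,0,0,0,0,0,1]
    - [-3,0,0,0,0,0,1]
    - [-2,0,0,0,0,0,1]
    - [0,0,0,0,0,0,1]

```text
t: 52.2
position: [466.0, -348.6, 289.0]
tool_rot: [[-0.035, 0.999, -0.001], [0.999, 0.035, 0.0], [0.0, -0.001, -1.0]]
contact_force: [0.2, -0.1, -0.6]
width: 93.9
```

```bash
python3 - <<'E'
from h import *
p=(496.3,-233.8,.03)
go(slot(p,138),300,np.pi/2+.03)
c=capture('wrist');ov('pics/w50.png',p,c)
c=capture('top');cv2.imwrite('pics/t50.png',cv2.resize(c['frame'][180:340,140:500],None,fx=2.2,fy=2.2,interpolation=2))
c=capture('scene');cv2.imwrite('pics/s50.png',cv2.resize(c['frame'][150:380,180:440],None,fx=2.6,fy=2.6,interpolation=2))
E
```

```text
t 52.2 pos [ 466.  -348.6  289. ] yaw 92.01 tilt 0.08 w 93.9 F [ 0.2 -0.1 -0.6]
  shift cm [25.17  3.49 -1.1 ] turn z 0.29
```

View pics/w50.png

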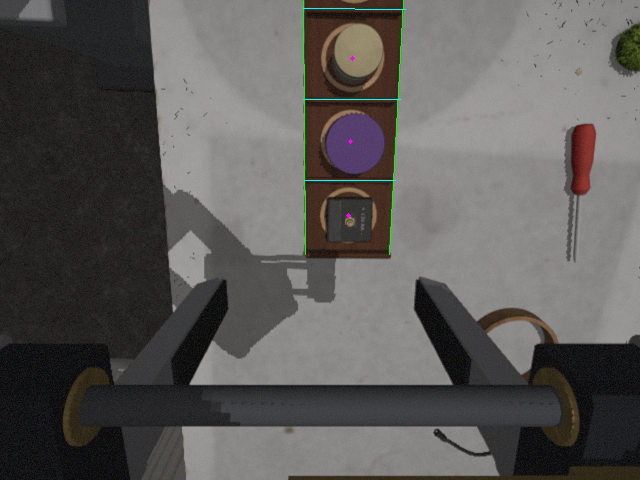

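View pics/t50.png

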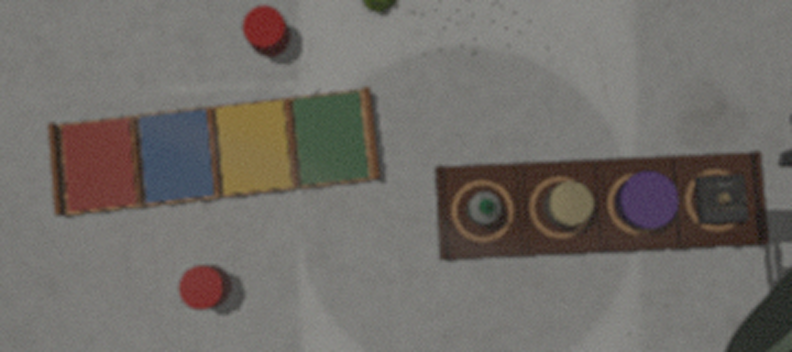

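View pics/s50.png

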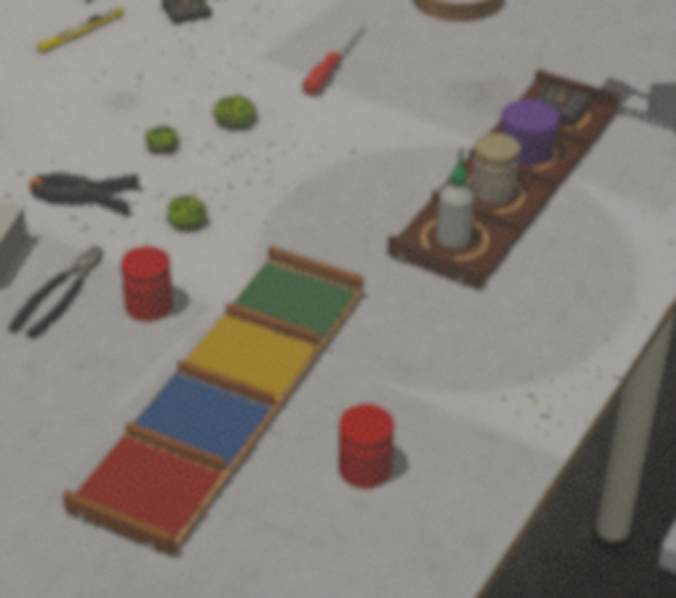

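All four stand upright in the right order. Last, I check how well they are centred in the top view and the wrist view.

```bash
python3 - <<'E'
from h import *
c=capture('top');p=(496.3,-233.8,.03)
U=lambda u,v:[140+u/2.2,180+v/2.2]
for n,uv,z,ring,k in(('drop',(485,207),93,(482,210),138),('jar',(571,204),76,(560,208),46),('tub',(649.5,200),64,(639,204),-46),('mov',(722,199),30,(716,200),-138)):
    o=back(c,U(*uv),z)[:2];r=back(c,U(*ring),14)[:2]
    print(n,o.round(1),'ring',r.round(1),'slot',slot(p,k).round(1),'off ring',(o-r).round(1))
w=capture('wrist')
for n,uv,z,k in(('jar',(359,50),76,46),('tub',(355,143),64,-46),('mov',(350,219.5),30,-138)):
    o=back(w,uv,z)[:2];print(n,o.round(1),(o-slot(p,k)).round(1))
E
```

```text
drop [491.5 -94.7] ring [492.  -97.3] slot [492.2 -95.9] off ring [-0.5  2.7]
jar [ 493.8 -192.1] ring [ 492.6 -189.2] slot [ 494.9 -187.8] off ring [ 1.2 -2.9]
tub [ 497.3 -282.8] ring [ 495.5 -282.3] slot [ 497.7 -279.8] off ring [ 1.7 -0.5]
mov [ 498.7 -375.3] ring [ 498.5 -373.2] slot [ 500.4 -371.7] off ring [ 0.2 -2.1]
jar [ 498.1 -185.7] [3.1 2.1]
tub [ 500.8 -275.9] [3.1 3.9]
mov [ 503.3 -368.9] [2.9 2.9]
```

All four are within about 3 mm of their places' centres. I hand in.

```bash
python3 - <<'E'
from station import *
print(hand_in(), get_state()['t'])
E
```

```text
the job is handed in; nothing more can be done
the job is handed in; nothing more can be done
```

The job is done and handed in at about 52 s of the 115 s allowed. All four things stand upright on the dark rack in reverse order. As the robot sees it, left to right: glue bottle, pin jar, purple tub, clock movement. I never gripped the red look-alike jars, and the pictures show no change in where they stand.

**Last checks:** the top camera puts each thing within about 3 mm of its ring's centre. The wrist camera, seeing all but the bottle, puts them within about 3 mm along each axis, and 4 mm for the tub. The two views disagree on the direction of the leftover offset, so it is about the size of the calibration error. The gripper was clear of everything and the sensed outside force stayed around 2 N or less.

**What went wrong on the way:**
- **Finger length:** the pictures showed the real fingertips 20 mm or more above the reported TCP.
- **Movement:** because of that, my first closing came together above it and gripped nothing, so I went lower and gripped it properly.
- **Glue bottle:** my first grip caught the tapered shoulder (32 mm wide), so I re-gripped it on the straight body (35 mm).
- **Long moves:** these made the tool sag and tilt by up to 5.5°. I corrected this before each pick and placing.

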